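# Turn the cast nut blanks out of the mould and dress the tiered stand

### The job

Turn the casting mould over on the rubber mat and rap it there until every nut blank stuck in it has dropped out. Then put the empty mould back flat on its cork pad (either way up), lay all the blanks flat in the bottom tray of the display stand, and only then set the upper tray on top so that all four corner holes drop over their posts and it rests level on the shoulders. Leave the metronome, pick holder and slide where they are.

Things in the scene. Friction and masses are not known exactly. Their poses are not given: they have to be found in the camera images.
- mould: Grey casting mould, block 100 (x) x 144 (y) x 40 mm (z), 0.35 kg. Origin: centre of underside; z out of the open face. Pockets 52 x 15 mm, 30 mm deep, 34 mm apart along y. Starts face up on the cork, rod end (-x) towards the robot. Springy lips hold the blanks in even upside down; knocking the open face sharply on the mat (0.2 m/s or more, perhaps several times) snaps them out.
- rod (a point): Middle of the mould's round handle rod, 10 mm thick, along mould y, 120 mm free. Its axis is 42 mm clear of the block's end (mould x = -92 mm), 142 mm from the far end face and 20 mm above whichever face the mould lies on. Held lightly (about 5 N) the mould swings on the rod between the fingers and hangs from it; held hard (40 N) it keeps its angle.
- pocket0 (a point): Point fixed in the mould where the middle of blank0 sits while stuck in its pocket: mould x = -12, y = -51, z = 16 mm (the pocket floor is 10 mm above the mould's underside).
- pocket1 (a point): Point fixed in the mould where the middle of blank1 sits while stuck in its pocket: mould x = -12, y = -17, z = 16 mm (the pocket floor is 10 mm above the mould's underside).
- pocket2 (a point): Point fixed in the mould where the middle of blank2 sits while stuck in its pocket: mould x = -12, y = 17, z = 16 mm (the pocket floor is 10 mm above the mould's underside).
- pocket3 (a point): Point fixed in the mould where the middle of blank3 sits while stuck in its pocket: mould x = -12, y = 51, z = 16 mm (the pocket floor is 10 mm above the mould's underside).
- blank0: Bone-white cast nut blank, a bar 50 mm (x) by 14 mm (y) by 12 mm (z), 16 g. Origin at its middle. Stuck in the mould's pocket0 at the start, its long side along the mould's x, its top 18 mm below the mould's open rim. May be absent.
- blank1: Bone-white cast nut blank, a bar 50 mm (x) by 14 mm (y) by 12 mm (z), 16 g. Origin at its middle. Stuck in the mould's pocket1 at the start, its long side along the mould's x, its top 18 mm below the mould's open rim. May be absent.
- blank2: Bone-white cast nut blank, a bar 50 mm (x) by 14 mm (y) by 12 mm (z), 16 g. Origin at its middle. Stuck in the mould's pocket2 at the start, its long side along the mould's x, its top 18 mm below the mould's open rim. May be absent.
- blank3: Bone-white cast nut blank, a bar 50 mm (x) by 14 mm (y) by 12 mm (z), 16 g. Origin at its middle. Stuck in the mould's pocket3 at the start, its long side along the mould's x, its top 18 mm below the mould's open rim. May be absent.
- mat: Black rubber mat fixed on the glass, 260 mm (x) by 200 mm (y), 3 mm thick. Origin: centre of its underside.
- rest: Cork pad fixed on the glass, 110 mm (x) by 154 mm (y), 6 mm thick, on which the mould lies at the start. Origin: centre of its underside.
- stand: Fixed display stand: dark wooden bottom tray 170 (x) x 130 mm (y), floor 6 mm above the glass, rim 4 mm wide, 12 mm high; four brass posts at x = +-73, y = +-53 mm, 16 mm thick up to a shoulder 42 mm above the glass, then an 8 mm pin with tapered tip up to 58 mm. Origin: centre of underside. The upper tray rests on the shoulders.
- upper: Loose upper tray, dark wood, 170 (x) x 130 mm (y), 6 mm plate with a 12 mm high rim and four 12 mm corner holes at x = +-73, y = +-53 mm, 0.30 kg. Brass grip bar in its middle: 50 mm along x, 14 mm thick along y, 6 to 38 mm above the underside. Origin: centre of underside. Starts flat on the glass.
- metronome: Bystander: dark lacquered pyramid metronome, 112 mm square, 205 mm tall. Origin: centre of its underside.
- pick_holder: Bystander: round pewter pick holder, 60 mm across, 50 mm tall. Origin: centre of its underside.
- slide: Bystander: steel guitar slide, a tube 28 mm across standing 65 mm tall. Origin: centre of its underside.

How it is judged:
By the outcome, as a careful person would: the job done as asked, in the order asked, and still so for the second after the job is handed in, with the robot touching nothing.
Of blank0, blank1, blank2, blank3 only 2 to 4 are there at a start; the rules pass over those that are not, and their reading is None.
At some moment in a run one of upper may be knocked a few centimetres aside while the robot is not near it.
Once in a run the grip may slacken for a moment while it holds something.
It also fails if it takes over 210 s, if anything falls off the work surface, if the arm or the gripper's body presses on something with over 40 N, if the wrist force passes 120 N, or if a joint passes its speed limit or range.

### The arm

A 6-joint arm with a two-finger parallel gripper is mounted at the origin on the work surface. World frame = base frame: x ahead of the robot, y to its left, z up, the work surface at z = 0. Lengths are in m, angles in rad, forces in N, time in s.
With the tool pointing down it reaches from about 0.275 to 1 m from the base axis. Payload 8.4 kg.
Tool frame: the origin (TCP) lies midway between the tips of the shut fingers; the grasp point (between the pads) lies 19 mm behind it (ctrl.pinch_z is the distance from the TCP to the grasp point, in m); z points along the fingers, y is the line along which they close (so a half turn about z gives the same grasp; the last joint's range is limited). The gripper opens to 85 mm and grips with 20 to 120 N. Pads are 22 mm wide; open, the fingers measure 114 mm over their backs; the gripper's body (76 mm by 85 mm) begins 54 mm behind the grasp point. The pads swing forward as they close: fully open they stand 13 mm farther back than shut.
Start: joints at [-1.183, 0.353, 1.633, -0, 1.155, -0.002], TCP at [0.238, -0.578, 0.231] pointing down, gripper open.
Joint ranges: [-2.63, 2.63], [-0.92, 2.1], [0.06, 2.66], [-1.3, 4.44], [0, 2.69], [-3.02, 3.02]. Speed limits (rad/s): [2.22, 2.22, 2.79, 3.14, 3.14, 3.14].

### API

Orientations are given as a unit quaternion [x, y, z, w].
In Python, from cell import ctrl, snapshot, get_calibration gives the robot as it stands.
- The arm moves only by the tool move_arm, never from a script. Its argument "increments" is a list of rows, each a list of 4 numbers: the shift along the tool's x, y, z in units of 30 mm (1.0 is 30 mm), then the turn about the tool's z in degrees. In form: [[dx, dy, dz, yaw], ...]. A call has exactly 8 rows; each row shifts and turns the commanded pose from where the row before left it, along the tool's axes as they then stand; what a row does not reach is not made up. A row lasts 1/12 s, in which the tool goes at most 41.7 mm and 7.16 degrees, less where a joint would pass 70% of its speed; a pose out of reach is approached as far as the arm can. A call is refused whole if a number of a shift passes 1 or a number of a turn 7.16, either way. A call with a gripper value outside its range is refused whole. "gripper" is the opening, from -1 (shut) to 1 (fully open), set as the call begins (left out, the last holds). The fingers move at their own pace and stop on an object; "force" is the grip in N (left out, the last holds). Time passes only in rows, so rows that do not move let the fingers close, or fill a call up. It gives the time, the measured TCP pose, the force, the opening and the grip force at its end, in the units of the state.
- ctrl.get_obs(): the state, without advancing time (a new reading comes with each control period).
- snapshot(name): name is "scene" or "top"; returns the picture (384x512x3 uint8, blue, green, red); there is no depth.
- get_calibration(name): a dict with "intrinsics" (3x3 intrinsics, pixels), "position" and "rotation" of the camera in the world. Camera axes: x right, y down, z forward; pixel columns grow to the right and rows downward; lengths in m; the calibration is good to about 2 mm. A picture is of the moment at which its call begins. get_calibration takes no time and is no camera call.
- ctrl.finish_job(): hands the job in; it is judged then, once.
The state is a dict: "time_s": time; "q": joint angles; "joint_velocities": joint speeds; "joint_efforts": joint torques, N m; "eef_pos": TCP position; "orientation": TCP orientation; "force": force on the tool from outside, world axes, zero at the start; "ft_torque": the same for the moment, N m; "opening": finger opening in m; "grip_force": force on a finger pad.
Only numpy, scipy, OpenCV 4.12 (cv2) and the standard library are available. Lean on these libraries where they do the work, as an engineer would, in place of code of your own. Each camera call takes 0.05 s, during which the arm holds its last target. There are 200 camera calls.

## Working session

There is one attempt and no reset: what is moved stays moved. The work goes in short steps, Python scripts to look and compute and a tool call to move; the robot and the scene stay as the last step left them, time stands still between calls to the robot, and variables do not carry over. Pictures are saved under pics/ and viewed, at most 14 in all, crops included, and the job is handed in when it is done.

Besides the shell and the picture viewer there is one more tool, called by a JSON object that holds its "method" and its "body", one argument or row to a line. move_arm: Moves the arm, as the interface text tells. Its arguments: {"type":"object","properties":{"increments":{"type":"array"},"gripper":{"type":"number"},"force":{"type":"number"}},"required":["increments"]}

```bash
ls; mkdir -p pics; python3 - <<'E'
from cell import ctrl, snapshot, get_calibration
import cv2
for n in("scene","top"):
    cv2.imwrite(f"pics/{n}0.png",cv2.resize(snapshot(n),(800,600),interpolation=cv2.INTER_CUBIC)); c=get_calibration(n); print(n,c)
print(ctrl.get_obs(), ctrl.pinch_z)
E
```

```text
pics
scene {'intrinsics': array([[468.79113714,   0.        , 246.72971357],
       [  0.        , 468.79113714, 187.15456476],
       [  0.        ,   0.        ,   1.        ]]), 'position': array([ 1.551306  , -0.40444545,  0.7572321 ]), 'rotation': array([ 0.74701593,  0.46381568, -0.26239796, -0.39747896])}
top {'intrinsics': array([[450.57527249,   0.        , 256.52939873],
       [  0.        , 450.57527249, 191.5497226 ],
       [  0.        ,   0.        ,   1.        ]]), 'position': array([0.43309308, 0.03122116, 1.45583804]), 'rotation': array([ 0.70626457, -0.70611573,  0.03982007, -0.03170624])}
{'time_s': 0.1, 'q': array([-1.18340120e+00,  3.53574581e-01,  1.63403804e+00, -2.90698899e-05,
        1.15521098e+00, -2.37650025e-03]), 'joint_velocities': array([-8.49243212e-04, -8.40456682e-04, -2.95235114e-03, -1.77982002e-04,
        7.38299839e-05, -2.50759737e-03]), 'joint_efforts': array([ 3.65742817e-04, -6.06358051e+01, -3.42818606e+01,  4.19174046e-05,
        3.81557198e-03, -2.12440753e-06]), 'eef_pos': array([ 0.23733298, -0.57773326,  0.23064874]), 'orientation': array([ 9.81068464e-01,  1.93660241e-01, -1.30802978e-04, -6.01563299e-04]), 'force': array([-0.08567183,  0.09522926, -0.59984124]), 'ft_torque': array([ 0.01844838,  0.03865642, -0.01308006]), 'grip_force': 0.0, 'opening': 0.08545825808755364} 0.0187
```

View pics/scene0.png

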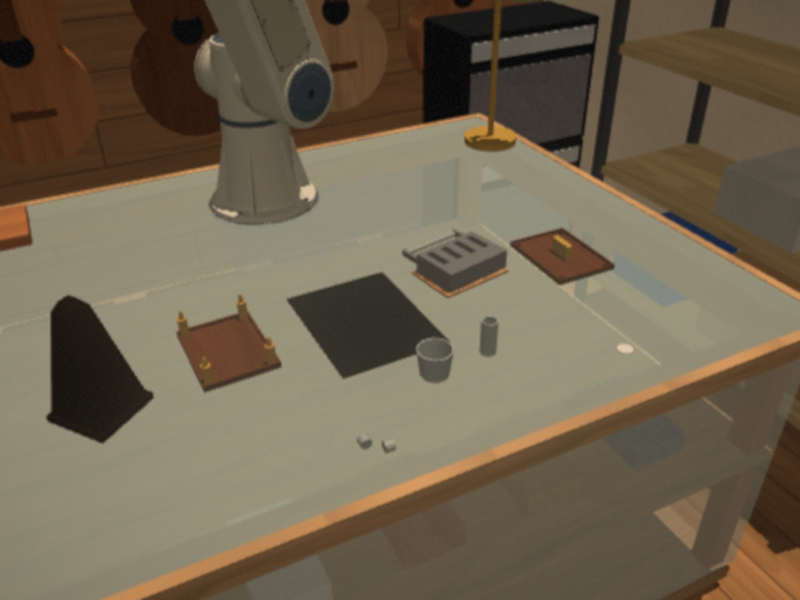

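View pics/top0.png

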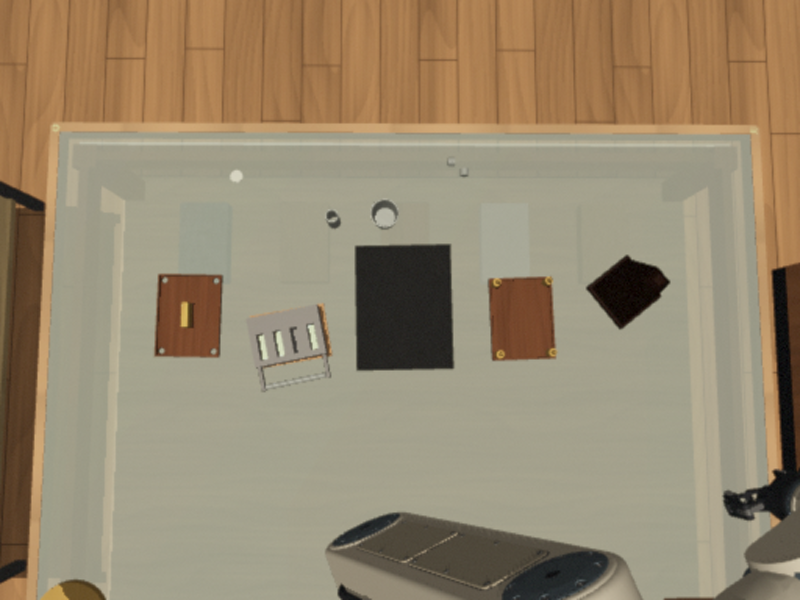

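The overview shows the upper tray at top-view (188,315), the mould at (290,335), the mat at (404,307), the stand at (521,318), and the bystanders beyond and to the right. Next I'll make enlarged crops to measure from.

```bash
cat > h.py <<'E'
from cell import ctrl, snapshot, get_calibration
import cv2, numpy as np
from scipy.spatial.transform import Rotation as R
def cam(n):
    c=get_calibration(n); return np.array(c["intrinsics"]),np.array(c["position"]),R.from_quat(c["rotation"]).as_matrix()
def ray(n,uv,z):
    "world point at height z seen at pixel uv (512x384 picture)"
    K,p,M=cam(n); d=M@np.linalg.solve(K,[uv[0],uv[1],1]); return p+d*(z-p[2])/d[2]
def proj(n,P):
    K,p,M=cam(n); c=(np.atleast_2d(P)-p)@M; h=c@K.T; return h[:,:2]/h[:,2:]
def crop(n,name,u,v,w,h,k):
    cv2.imwrite(f"pics/{name}.png",cv2.resize(snapshot(n)[v:v+h,u:u+w],None,fx=k,fy=k,interpolation=cv2.INTER_CUBIC))
def go(x,y,z,yaw=None):
    "print shift (units, after turning) and turn in degrees; yaw = angle of tool x axis in world, deg"
    o=ctrl.get_obs(); m=R.from_quat(o["orientation"]).as_matrix(); a=np.degrees(np.arctan2(m[1,0],m[0,0]))
    if yaw is None: yaw=a
    t=np.radians(yaw); d=np.array([x,y,z])-o["eef_pos"]
    print("t",o["time_s"],"pos",o["eef_pos"].round(4),"yaw",a.round(2),"->",np.round(np.array([d[0]*np.cos(t)+d[1]*np.sin(t),d[0]*np.sin(t)-d[1]*np.cos(t),-d[2]])/.03,3),"turn",round((a-yaw+180)%360-180,2))
E
python3 - <<'E'
from h import *
crop("top","a",95,170,140,90,5.7)
crop("top","b",220,145,150,100,5.3)
m=R.from_quat(ctrl.get_obs()["orientation"]).as_matrix(); print(m.round(3))
print(cam("top"))
E
```

```text
[[ 0.925  0.38  -0.   ]
 [ 0.38  -0.925  0.001]
 [-0.    -0.001 -1.   ]]
(array([[450.57527249,   0.        , 256.52939873],
       [  0.        , 450.57527249, 191.5497226 ],
       [  0.        ,   0.        ,   1.        ]]), array([0.43309308, 0.03122116, 1.45583804]), array([[-3.70132552e-04, -9.94883966e-01,  1.01023551e-01],
       [-9.99934144e-01, -7.90571734e-04, -1.14491651e-02],
       [ 1.14704572e-02, -1.01021136e-01, -9.94818154e-01]]))
```

View pics/a.png

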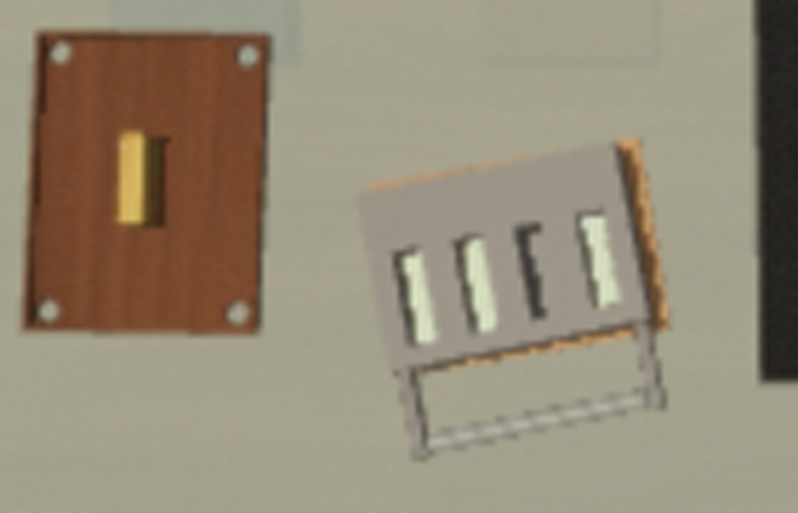

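View pics/b.png

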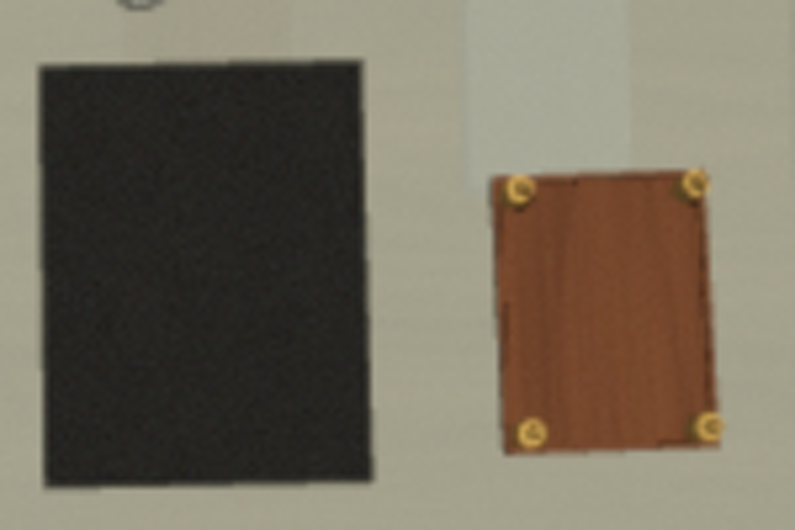

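Four pockets are visible: three hold bone-white blanks and the third from the left, crop (530,270), is empty, so blank1 is absent. The upper tray's holes are at crop a (61,52), (247,55), (237,313) and (48,311). The stand's posts are at crop b (519,191), (694,185), (708,428) and (531,434).

```bash
cat >> h.py <<'E'
from scipy.optimize import least_squares
def fit(n,local,px,off,k,x0):
    "pose x,y,yaw(deg) of points known in the body frame with world heights; px in crop"
    L=np.array(local,float); uv=np.array(px,float)/k+np.array(off)-.5+.5/k
    def P(s):
        c,q=np.cos(s[2]),np.sin(s[2]); return np.c_[s[0]+c*L[:,0]-q*L[:,1],s[1]+q*L[:,0]+c*L[:,1],L[:,2]]
    r=least_squares(lambda s:(proj(n,P(s))-uv).ravel(),x0)
    print(r.x[:2].round(4),np.degrees(r.x[2]).round(2),"rms px",np.sqrt(np.mean(r.fun**2)).round(2)); return r.x
def rect(a,b,z): return [(a,b,z),(a,-b,z),(-a,-b,z),(-a,b,z)]
E
python3 - <<'E'
from h import *
A=((95,170),5.7); B=((220,145),5.3)
fit("top",rect(.05,.072,.046)+[(-.092,.06,.026),(-.092,-.06,.026)],[(362,190),(617,143),(645,320),(393,370),(425,443),(650,398)],*A,[.45,.2,0])
fit("top",rect(.085,.065,.012),[(38,33),(271,36),(260,331),(24,330)],*A,[.45,.4,0])
fit("top",rect(.073,.053,.006),[(61,52),(247,55),(237,313),(48,311)],*A,[.45,.4,0])
fit("top",rect(.13,.1,.003),[(40,67),(362,62),(372,481),(46,487)],*B,[.45,0,0])
fit("top",rect(.073,.053,.042),[(519,191),(694,185),(708,428),(531,434)],*B,[.45,-.2,0])
fit("top",rect(.085,.065,.012),[(491,177),(703,172),(719,446),(506,452)],*B,[.45,-.2,0])
E
```

```text
[0.5044 0.2446] 10.74 rms px 0.53
[0.5475 0.45  ] -0.57 rms px 0.39
[0.5477 0.4517] -0.79 rms px 0.08
[0.5662 0.0088] 1.03 rms px 0.36
[ 0.541  -0.2332] 2.01 rms px 0.16
[ 0.542  -0.2338] 1.95 rms px 0.34
```

```bash
python3 - <<'E'
from h import *
go(.414,.2275,.10,100.74)
E
```

```text
t 0.2 pos [ 0.2374 -0.5778  0.2308] yaw 22.33 -> [25.278 10.787  4.361] turn -78.41
```

{"method": "move_arm", "body": {
  "increments": [
    [0,0,0,-7.13],
    [0,0,0,-7.13],
    [0,0,0,-7.13],
    [0,0,0,-7.13],
    [0,0,0,-7.13],
    [0,0,0,-7.13],
    [0,0,0,-7.13],
    [0,0,0,-7.13]
  ],
  "gripper": -0.3
}}

```text
time_s: 0.87
eef_pos: [0.2374, -0.578, 0.2311]
orientation: [0.768, 0.641, 0.0, -0.0]
force: [0.2, 0.6, 0.1]
opening: 0.0299
grip_force: 0.0
```

{"method": "move_arm", "body": {
  "increments": [
    [0,0,0,-7.13],
    [0,0,0,-7.13],
    [0,0,0,-7.13],
    [0,0,0,0],
    [0,0,0,0],
    [0,0,0,0],
    [0,0,0,0],
    [0,0,0,0]
  ]
}}

```text
time_s: 1.53
eef_pos: [0.2375, -0.5781, 0.2313]
orientation: [0.638, 0.77, -0.0, -0.0]
force: [0.5, 0.5, 0.3]
opening: 0.0298
grip_force: 0.0
```

```bash
python3 - <<'E'
from h import *
go(.414,.2275,.10,100.74)
E
```

```text
t 1.5333 pos [ 0.2375 -0.5781  0.2313] yaw 100.65 -> [25.287 10.785  4.375] turn -0.09
```

{"method": "move_arm", "body": {
  "increments": [
    [0.8,0.34,0,0],
    [0.8,0.34,0,0],
    [0.8,0.34,0,0],
    [0.8,0.34,0,0],
    [0.8,0.34,0,0],
    [0.8,0.34,0,0],
    [0.8,0.34,0,0],
    [0.8,0.34,0,0]
  ]
}}

```text
time_s: 2.2
eef_pos: [0.2819, -0.3731, 0.2314]
orientation: [0.638, 0.77, -0.0, 0.0]
force: [0.6, 0.1, -0.3]
opening: 0.0301
grip_force: 0.0
```

{"method": "move_arm", "body": {
  "increments": [
    [0.8,0.34,0,0],
    [0.8,0.34,0,0],
    [0.8,0.34,0,0],
    [0.8,0.34,0,0],
    [0.8,0.34,0,0],
    [0.8,0.34,0,0],
    [0.8,0.34,0,0],
    [0.8,0.34,0,0]
  ]
}}

```text
time_s: 2.87
eef_pos: [0.3262, -0.1693, 0.2315]
orientation: [0.638, 0.77, 0.0, 0.0]
force: [0.1, 1.1, -0.8]
opening: 0.0299
grip_force: 0.0
```

{"method": "move_arm", "body": {
  "increments": [
    [0.8,0.34,0,0],
    [0.8,0.34,0,0],
    [0.8,0.34,0,0],
    [0.8,0.34,0,0],
    [0.8,0.34,0,0],
    [0.8,0.34,0,0],
    [0.8,0.34,0,0],
    [0.8,0.34,0,0]
  ]
}}

```text
time_s: 3.53
eef_pos: [0.3706, 0.0348, 0.2316]
orientation: [0.638, 0.77, 0.0, 0.0]
force: [0.4, 0.2, -0.2]
opening: 0.03
grip_force: 0.0
```

{"method": "move_arm", "body": {
  "increments": [
    [0.8,0.34,0.5,0],
    [0.8,0.34,0.5,0],
    [0.8,0.34,0.5,0],
    [0.8,0.34,0.5,0],
    [0.8,0.34,0.5,0],
    [0.8,0.3,0.5,0],
    [0.8,0.3,0.5,0],
    [0.5,0.2,0.5,0]
  ]
}}

```text
time_s: 4.2
eef_pos: [0.4106, 0.2296, 0.1107]
orientation: [0.638, 0.77, 0.001, 0.0]
force: [0.6, -0.4, -0.4]
opening: 0.0301
grip_force: 0.0
```

```bash
python3 - <<'E'
from h import *
go(.414,.2275,.008,100.74)
E
```

```text
t 4.2 pos [0.4106 0.2296 0.1107] yaw 100.73 -> [-0.091  0.099  3.425] turn -0.01
```

{"method": "move_arm", "body": {
  "increments": [
    [-0.09,0.1,0.5,0],
    [0,0,0.5,0],
    [0,0,0.5,0],
    [0,0,0.5,0],
    [0,0,0.5,0],
    [0,0,0.5,0],
    [0,0,0.3,0],
    [0,0,0.12,0]
  ]
}}

```text
time_s: 4.87
eef_pos: [0.4128, 0.2249, 0.0076]
orientation: [0.638, 0.77, -0.001, -0.0]
force: [-0.4, -0.4, -0.1]
opening: 0.03
grip_force: 0.0
```

{"method": "move_arm", "body": {
  "increments": [
    [0,0,0,0],
    [0,0,0,0],
    [0,0,0,0],
    [0,0,0,0],
    [0,0,0,0],
    [0,0,0,0],
    [0,0,0,0],
    [0,0,0,0]
  ],
  "gripper": -1,
  "force": 40
}}

```text
time_s: 5.53
eef_pos: [0.4135, 0.2253, 0.0089]
orientation: [0.638, 0.77, 0.0, 0.0]
force: [-0.7, 1.1, -0.9]
opening: 0.0086
grip_force: 38.9
```

```bash
python3 - <<'E'
from h import *
go(.414,.2275,.008,100.74)
E
```

```text
t 5.5333 pos [0.4135 0.2253 0.0089] yaw 100.76 -> [0.07  0.03  0.029] turn 0.02
```

{"method": "move_arm", "body": {
  "increments": [
    [0,0,0,0],
    [0,0,0,0],
    [0,0.17,-0.6,0],
    [0,0.17,-0.6,0],
    [0,0.32,-0.54,0],
    [0,0.32,-0.54,0],
    [0,0.44,-0.44,0],
    [0,0.44,-0.44,0]
  ],
  "force": 5
}}

```text
time_s: 6.2
eef_pos: [0.4683, 0.2354, 0.1041]
orientation: [0.638, 0.77, -0.0, -0.0]
force: [-0.4, 0.7, -3.8]
opening: 0.0084
grip_force: 35.6
```

```bash
python3 - <<'E'
from h import *
cv2.imwrite("pics/c.png",snapshot("scene")[100:220,200:350])
crop("scene","c",190,90,160,110,5)
print(ctrl.get_obs())
E
```

```text
{'time_s': 6.3, 'q': array([ 4.62521996e-01,  3.61448091e-01,  1.95200408e+00, -2.46441428e-04,
        8.22829156e-01,  2.75451102e-01]), 'joint_velocities': array([ 0.00684218,  0.01598691,  0.07004319,  0.00592262, -0.03669871,
        0.00812405]), 'joint_efforts': array([-1.11710513e-01, -5.40817094e+01, -2.66604549e+01, -4.80092154e-02,
        8.30415990e-01, -1.64960143e-01]), 'eef_pos': array([0.47125043, 0.23656946, 0.10533318]), 'orientation': array([0.63790608, 0.77010958, 0.0023921 , 0.00115698]), 'force': array([ 0.40129564,  0.59737946, -2.74666342]), 'ft_torque': array([ 0.01311789, -0.03110485, -0.0246885 ]), 'grip_force': 35.62332093715668, 'opening': 0.008272079904972564}
```

View pics/c.png

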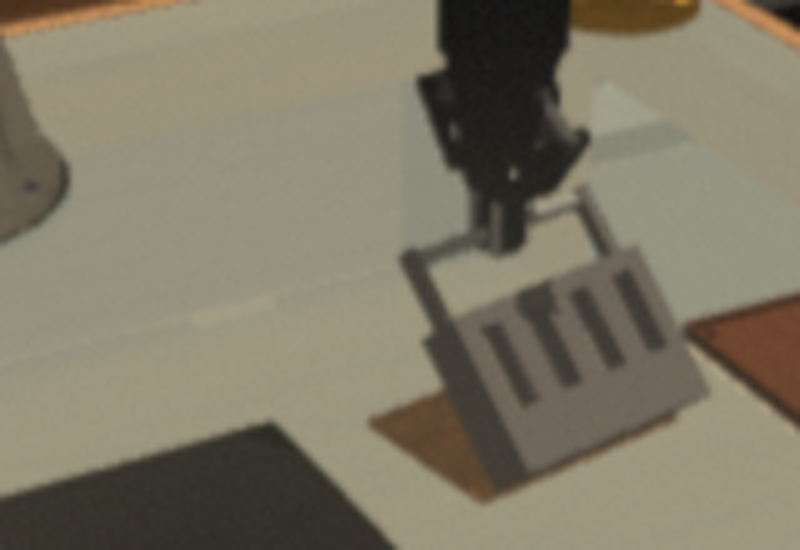

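The mould pivots on its far edge over the cork, with the rod in the fingers at crop (500,225). I'll continue the arc.

{"method": "move_arm", "body": {
  "increments": [
    [0,0.54,-0.31,0],
    [0,0.54,-0.31,0],
    [0,0.6,-0.2,0],
    [0,0.6,-0.2,0],
    [0,0.5,-0.2,0],
    [0,0.4,-0.5,0],
    [0,0.2,-0.5,0],
    [0,0,-0.5,0]
  ],
  "force": 20
}}

```text
time_s: 6.97
eef_pos: [0.5676, 0.2542, 0.1836]
orientation: [0.638, 0.77, -0.001, -0.0]
force: [-0.2, -0.3, -3.7]
opening: 0.0085
grip_force: 34.8
```

{"method": "move_arm", "body": {
  "increments": [
    [0,0,-0.5,0],
    [0,0,0,0],
    [0,0,0,0],
    [0,0,0,0],
    [0,0,0,0],
    [0,0,0,0],
    [0,0,0,0],
    [0,0,0,0]
  ]
}}

```text
time_s: 7.63
eef_pos: [0.5676, 0.2544, 0.1995]
orientation: [0.638, 0.77, -0.0, -0.0]
force: [-0.3, -0.6, -3.9]
opening: 0.0082
grip_force: 34.8
```

```bash
python3 - <<'E'
from h import *
crop("scene","d",190,60,160,120,5)
go(.497,-.004,.2,100.74)
E
```

```text
t 7.6833 pos [0.5677 0.2545 0.1997] yaw 100.76 -> [-8.026 -3.92  -0.009] turn 0.02
```

View pics/d.png

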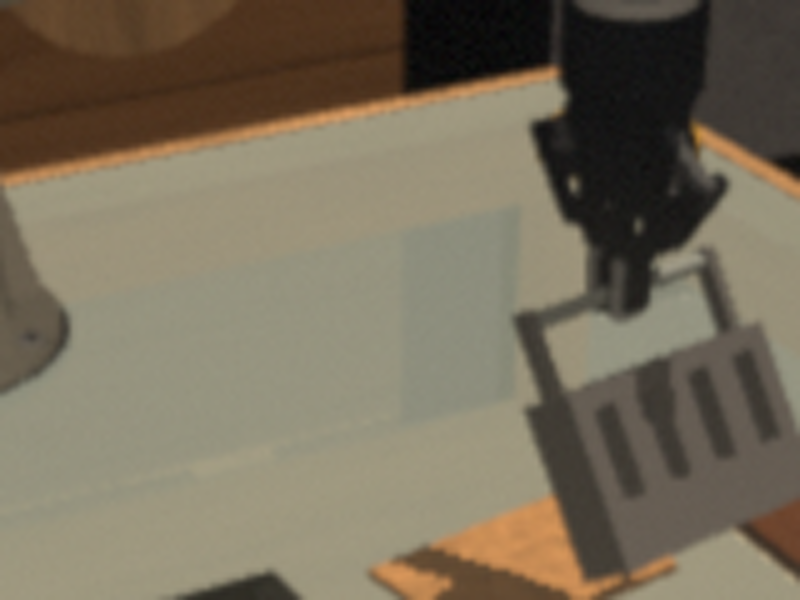

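The mould has not swung to vertical: it hangs tilted, with the far edge at crop (600,575), because friction holds it. I'll carry it over the mat and ease the grip there.

{"method": "move_arm", "body": {
  "increments": [
    [-0.5,-0.24,0,0],
    [-0.5,-0.24,0,0],
    [-0.5,-0.24,0,0],
    [-0.5,-0.24,0,0],
    [-0.5,-0.24,0,0],
    [-0.5,-0.24,0,0],
    [-0.5,-0.24,0,0],
    [-0.5,-0.24,0,0]
  ]
}}

```text
time_s: 8.35
eef_pos: [0.5331, 0.124, 0.2003]
orientation: [0.638, 0.77, 0.0, 0.0]
force: [0.8, -0.3, -4.2]
opening: 0.008
grip_force: 34.8
```

{"method": "move_arm", "body": {
  "increments": [
    [-0.5,-0.24,0.2,0],
    [-0.5,-0.24,0.2,0],
    [-0.5,-0.24,0.2,0],
    [-0.5,-0.24,0.2,0],
    [-0.5,-0.24,0.2,0],
    [-0.5,-0.24,0.2,0],
    [-0.5,-0.24,0.2,0],
    [-0.5,-0.24,0.2,0]
  ]
}}

```text
time_s: 9.02
eef_pos: [0.4988, -0.0045, 0.1521]
orientation: [0.638, 0.77, 0.0, 0.0]
force: [0.3, 1.0, -4.1]
opening: 0.0083
grip_force: 34.8
```

{"method": "move_arm", "body": {
  "increments": [
    [0,0,0,0],
    [0,0,0,0],
    [0,0,0,0],
    [0,0,0,0],
    [0,0,0,0],
    [0,0,0,0],
    [0,0,0,0],
    [0,0,0,0]
  ],
  "gripper": -0.79
}}

```text
time_s: 9.68
eef_pos: [0.4996, -0.0025, 0.1522]
orientation: [0.637, 0.77, 0.0, 0.0]
force: [-0.2, 1.0, -3.9]
opening: 0.0089
grip_force: 18.3
```

```bash
python3 - <<'E'
from h import *
crop("scene","e",170,80,160,120,5)
go(.497,-.004,.134,100.74)
E
```

```text
t 9.7333 pos [ 0.4995 -0.0025  0.1521] yaw 100.79 -> [-0.032 -0.092  0.604] turn 0.05
```

View pics/e.png

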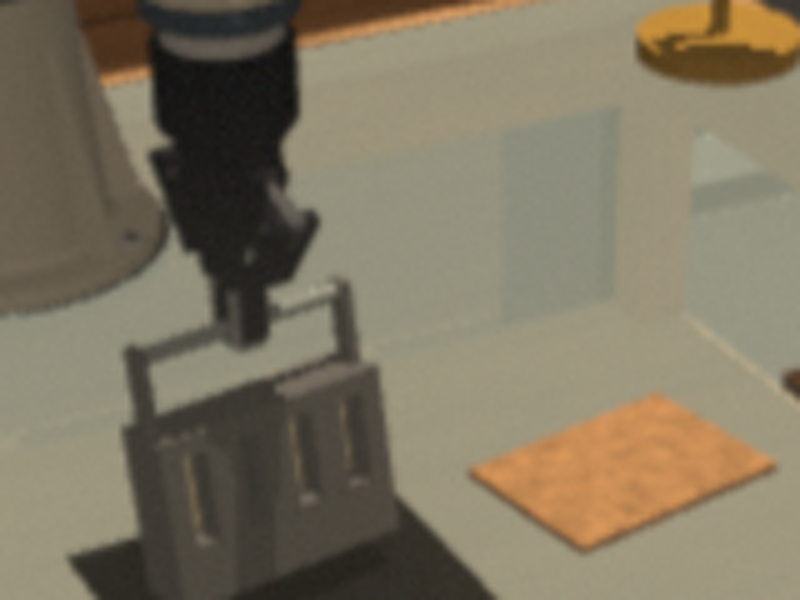

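The mould now hangs upright over the mat, pocket face towards +x, with the fingers at crop (240,320). The bare cork's corners are at crop (655,395), (777,466), (585,550) and (470,472).

{"method": "move_arm", "body": {
  "increments": [
    [0,-0.4,0.2,0],
    [0,-0.4,0.2,0],
    [0,0,0.2,0],
    [0,0,0.2,0],
    [0,0,0,0],
    [0,0,0,0],
    [0,0,0,0],
    [0,0,0,0]
  ]
}}

```text
time_s: 10.4
eef_pos: [0.4792, -0.0072, 0.13]
orientation: [0.638, 0.77, 0.002, 0.002]
force: [2.0, -0.6, 11.9]
opening: 0.0091
grip_force: 21.3
```

{"method": "move_arm", "body": {
  "increments": [
    [0,0.31,0.03,0],
    [0,0.31,0.03,0],
    [0,0.31,0.03,0],
    [0,0.31,0.03,0],
    [0,0.3,0.07,0],
    [0,0.3,0.07,0],
    [0,0.3,0.08,0],
    [0,0.3,0.08,0]
  ]
}}

```text
time_s: 11.07
eef_pos: [0.5547, 0.007, 0.1195]
orientation: [0.638, 0.77, 0.004, 0.005]
force: [5.4, 1.9, 17.6]
opening: 0.0091
grip_force: 23.0
```

```bash
python3 - <<'E'
from h import *
crop("scene","f",170,80,160,120,5)
go(.497,-.004,.134,100.74)
fit("scene",rect(.055,.077,.006),[(585,550),(470,472),(655,395),(777,466)],(170,80),5,[.5,.24,.18])
E
```

```text
t 11.1167 pos [0.5559 0.0073 0.119 ] yaw 100.76 -> [-0.003 -1.999 -0.5  ] turn 0.02
[0.5009 0.2384] -89.51 rms px 4.61
```

View pics/f.png

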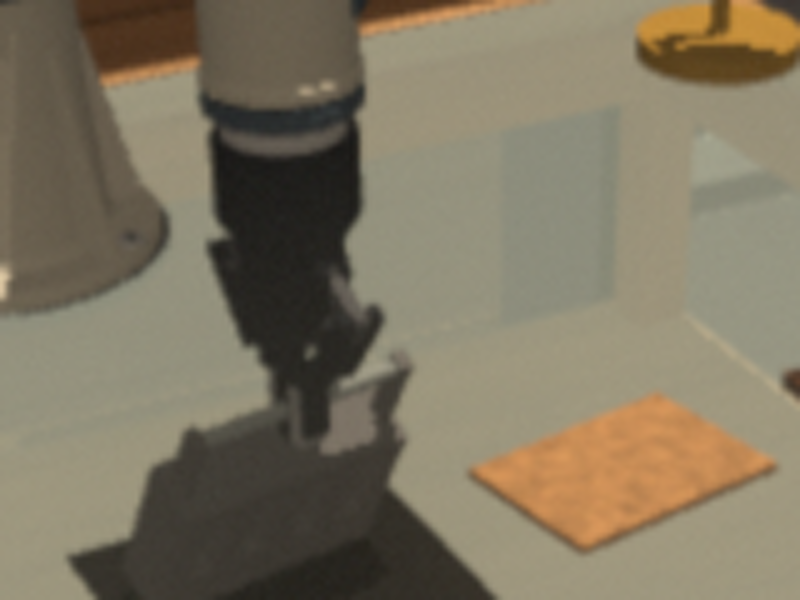

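The mould is leaning over about 30° past vertical with its face turning down. I'll continue the arc.

{"method": "move_arm", "body": {
  "increments": [
    [0,0.27,0.1,0],
    [0,0.27,0.15,0],
    [0,0.27,0.15,0],
    [0,0.27,0.15,0],
    [0,0.22,0.2,0],
    [0,0.22,0.22,0],
    [0,0.22,0.22,0],
    [0,0.22,0.22,0]
  ]
}}

```text
time_s: 11.78
eef_pos: [0.6099, 0.0179, 0.0749]
orientation: [0.638, 0.77, 0.003, 0.003]
force: [4.9, 1.4, 3.7]
opening: 0.0093
grip_force: 22.8
```

{"method": "move_arm", "body": {
  "increments": [
    [0,0.16,0.27,0],
    [0,0.16,0.27,0],
    [0,0.16,0.27,0],
    [0,0.16,0.27,0],
    [0,0.08,0.3,0],
    [0,0.08,0.3,0],
    [0,0.05,0.1,0],
    [0,0,0,0]
  ]
}}

```text
time_s: 12.45
eef_pos: [0.6292, 0.0221, 0.0181]
orientation: [0.638, 0.77, -0.001, -0.001]
force: [0.6, -1.1, 0.1]
opening: 0.0092
grip_force: 23.3
```

```bash
python3 - <<'E'
from h import *
crop("scene","g",170,80,160,120,5)
go(.636,.022,.005,100.74)
fit("scene",rect(.055,.077,.006),[(777,466),(585,550),(470,472),(655,395)],(170,80),5,[.5,.24,.18])
E
```

```text
t 12.5 pos [0.6291 0.0221 0.0187] yaw 100.76 -> [-0.045  0.225  0.456] turn 0.02
[0.5028 0.2394] 10.78 rms px 0.23
```

View pics/g.png

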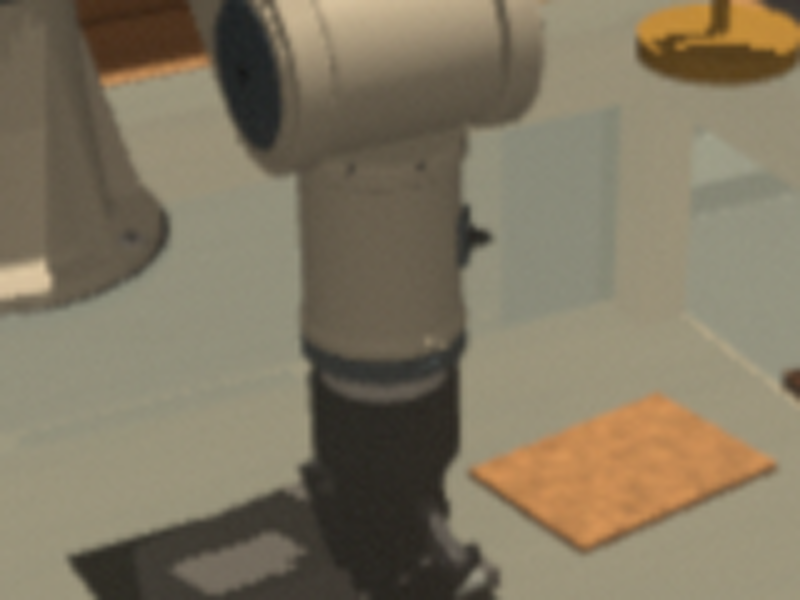

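The mould is now lying almost face down on the mat, underside visible at crop (240,560). I'll lower the rest of the way and clamp hard.

{"method": "move_arm", "body": {
  "increments": [
    [0,0.05,0.15,0],
    [0,0.05,0.15,0],
    [0,0,0.15,0],
    [0,0,0,0],
    [0,0,0,0],
    [0,0,0,0],
    [0,0,0,0],
    [0,0,0,0]
  ]
}}

```text
time_s: 13.17
eef_pos: [0.6336, 0.0227, 0.0065]
orientation: [0.638, 0.77, 0.0, 0.0]
force: [-0.4, -0.5, -0.5]
opening: 0.009
grip_force: 23.1
```

{"method": "move_arm", "body": {
  "increments": [
    [0,0,0,0],
    [0,0,0,0],
    [0,0,0,0],
    [0,0,0,0],
    [0,0,0,0],
    [0,0,0,0],
    [0,0,0,0],
    [0,0,0,0]
  ],
  "gripper": -1,
  "force": 60
}}

```text
time_s: 13.83
eef_pos: [0.6336, 0.0227, 0.0063]
orientation: [0.638, 0.77, 0.0, 0.0]
force: [0.5, 0.4, -0.1]
opening: 0.0081
grip_force: 58.4
```

{"method": "move_arm", "body": {
  "increments": [
    [0,0,-0.5,0],
    [0,0,-0.5,0],
    [0,0,-0.5,0],
    [0,0,0,0],
    [0,0,0,0],
    [0,0,0,0],
    [0,0,0,0],
    [0,0,0,0]
  ]
}}

```text
time_s: 14.5
eef_pos: [0.6328, 0.0227, 0.0501]
orientation: [0.638, 0.77, -0.001, -0.001]
force: [0.8, 0.1, -3.9]
opening: 0.008
grip_force: 58.4
```

```bash
python3 - <<'E'
from h import *
crop("top","i",210,145,130,98,6)
go(.636,.022,.005,100.74)
E
```

```text
t 14.55 pos [0.633  0.0227 0.0503] yaw 100.76 -> [-0.041  0.095  1.51 ] turn 0.02
```

View pics/i.png

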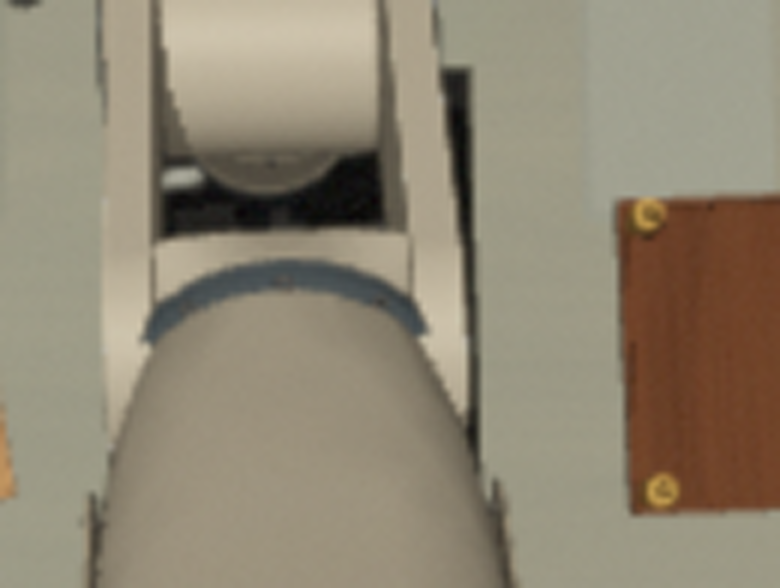

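The arm hides the mould in this view, so it tells me nothing new. I'll rap now.

{"method": "move_arm", "body": {
  "increments": [
    [0,0,1,0],
    [0,0,0.55,0],
    [0,0,0,0],
    [0,0,0,0],
    [0,0,-0.5,0],
    [0,0,-0.5,0],
    [0,0,-0.5,0],
    [0,0,0,0]
  ]
}}

```text
time_s: 15.22
eef_pos: [0.6351, 0.0228, 0.0521]
orientation: [0.638, 0.77, 0.001, 0.001]
force: [2.1, -0.6, -3.0]
opening: 0.0082
grip_force: 62.8
```

{"method": "move_arm", "body": {
  "increments": [
    [0,0,1,0],
    [0,0,0.55,0],
    [0,0,0,0],
    [0,0,0,0],
    [0,0,0,0],
    [0,0,0,0],
    [0,0,0,0],
    [0,0,0,0]
  ]
}}

```text
time_s: 15.88
eef_pos: [0.6345, 0.0228, 0.0035]
orientation: [0.638, 0.77, 0.001, 0.001]
force: [0.3, 0.7, 5.3]
opening: 0.0079
grip_force: 65.8
```

{"method": "move_arm", "body": {
  "increments": [
    [0,0,-0.5,0],
    [0,0,-0.5,0],
    [0,0,-0.5,0],
    [0,0,-0.5,0],
    [0,0,-0.5,0],
    [0,0,-0.5,0],
    [0,0,-0.5,0],
    [0,0,0,0]
  ]
}}

```text
time_s: 16.55
eef_pos: [0.6349, 0.0228, 0.1102]
orientation: [0.638, 0.77, 0.001, 0.001]
force: [1.3, -0.1, -2.5]
opening: 0.0081
grip_force: 63.7
```

{"method": "move_arm", "body": {
  "increments": [
    [0,0,-0.5,0],
    [0,0,-0.5,0],
    [0,0,-0.5,0],
    [0,0,-0.5,0],
    [0,0,-0.5,0],
    [0,0,0,0],
    [0,0,0,0],
    [0,0,0,0]
  ]
}}

```text
time_s: 17.22
eef_pos: [0.6328, 0.0227, 0.1814]
orientation: [0.638, 0.77, -0.001, -0.001]
force: [-0.5, -0.6, -4.2]
opening: 0.0079
grip_force: 63.6
```

```bash
python3 - <<'E'
from h import *
im=snapshot("scene")
# bright unsaturated blobs in mat region
c=proj("scene",[(.696,.109,.003),(.696,-.091,.003),(.436,-.091,.003),(.436,.109,.003)]); print(c.round())
cv2.imwrite("pics/j_raw.png",im); 
m=np.zeros(im.shape[:2],np.uint8); cv2.fillPoly(m,[c.astype(np.int32)],255)
b=((im.min(2)>90)&(m>0)).astype(np.uint8)
n,l,s,ce=cv2.connectedComponentsWithStats(b)
print([(s[i],ce[i].round(1),im[l==i].mean(0).round()) for i in range(1,n) if s[i][4]>8])
o=[]
for i in range(4): snapshot("top"); o.append(ctrl.get_obs()["force"])
print(np.mean(o,0)); go(.5,.2,.1,100.74)
E
```

```text
[[289. 220.]
 [219. 242.]
 [185. 191.]
 [246. 174.]]
[(array([245, 174,  37,  38,  46], dtype=int32), array([260.7, 189.9]), array([107., 128., 134.])), (array([242, 188,  11,   9,  35], dtype=int32), array([246.9, 192.3]), array([129., 171., 194.])), (array([266, 217,  11,  10,  25], dtype=int32), array([269.2, 220.8]), array([102., 117., 120.]))]
[ 0.14799669  0.29503996 -3.01165777]
t 17.4667 pos [0.6331 0.0227 0.1823] yaw 100.76 -> [ 6.634 -3.258  2.743] turn 0.02
```

```bash
python3 - <<'E'
import cv2
im=cv2.imread("pics/j_raw.png")[110:250,175:315]; cv2.imwrite("pics/j.png",cv2.convertScaleAbs(cv2.resize(im,None,fx=4.2,fy=4.2,interpolation=cv2.INTER_CUBIC),alpha=1.6))
E
```

```text
(no output)
```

View pics/j.png

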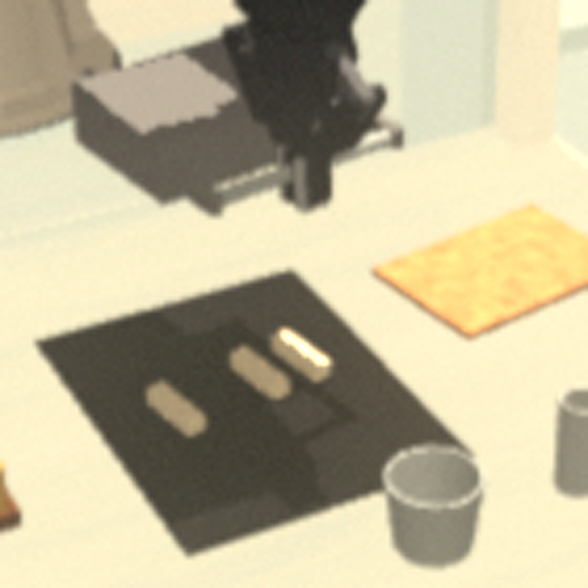

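All three blanks (crop (176,408), (261,372), (302,354)) lie flat on the mat, and the mould is held level above it. Next I'll carry the mould back to the cork.

```bash
python3 - <<'E'
from h import *
fit("top",[(.055,-.077,.006),(-.055,-.077,.006),(.055,.077,.006)],[(640,140),(668,327),(370,186)],(95,170),5.7,[.5,.24,.18])
K=((175,110),4.2)
for p in [(176,408),(261,372),(302,354)]: print(ray("scene",np.array(p)/4.2+[175,110]-.38,.009).round(4))
go(.5932,.2566,.1,100.78)
E
```

```text
[0.5053 0.242 ] 9.95 rms px 0.33
[ 0.5598 -0.0409  0.009 ]
[0.5477 0.0259 0.009 ]
[0.541  0.0597 0.009 ]
t 17.4667 pos [0.6331 0.0227 0.1823] yaw 100.76 -> [7.908 0.151 2.743] turn -0.02
```

{"method": "move_arm", "body": {
  "increments": [
    [0.5,0,0,0],
    [0.5,0,0,0],
    [0.5,0,0,0],
    [0.5,0,0,0],
    [0.5,0,0,0],
    [0.5,0,0,0],
    [0.5,0,0,0],
    [0.5,0,0,0]
  ]
}}

```text
time_s: 18.13
eef_pos: [0.6108, 0.1424, 0.1834]
orientation: [0.637, 0.77, 0.0, 0.0]
force: [0.6, -0.9, -3.2]
opening: 0.008
grip_force: 63.7
```

{"method": "move_arm", "body": {
  "increments": [
    [0.5,0,0.5,0],
    [0.5,0,0.5,0],
    [0.5,0,0.5,0],
    [0.5,0,0.5,0],
    [0.5,0,0.5,0],
    [0.5,0,0.5,0],
    [0.5,0,0.5,0],
    [0.4,0,0.5,0]
  ]
}}

```text
time_s: 18.8
eef_pos: [0.589, 0.2574, 0.0622]
orientation: [0.638, 0.77, 0.0, 0.0]
force: [0.2, -0.5, -3.2]
opening: 0.008
grip_force: 63.6
```

{"method": "move_arm", "body": {
  "increments": [
    [0,0,0,0],
    [0,0,0,0],
    [0,0,0,0],
    [0,0,0,0],
    [0,0,0,0],
    [0,0,0,0],
    [0,0,0,0],
    [0,0,0,0]
  ]
}}

```text
time_s: 19.47
eef_pos: [0.5895, 0.2553, 0.0637]
orientation: [0.638, 0.77, 0.0, 0.0]
force: [0.8, -0.1, -2.2]
opening: 0.0079
grip_force: 63.7
```

```bash
python3 - <<'E'
from h import *
go(.5949,.2557,.0095,100.5)
print(ctrl.get_obs()["grip_force"],ctrl.get_obs()["force"])
cv2.imwrite("pics/k_raw.png",snapshot("scene")); cv2.imwrite("pics/k_top.png",snapshot("top"))
a=cv2.imread("pics/k_raw.png")[95:215,195:335]; b=cv2.imread("pics/k_top.png")[160:265,85:205]
cv2.imwrite("pics/k.png",np.vstack([cv2.resize(a,(350,300),interpolation=3),cv2.resize(b,(350,306),interpolation=3)])[:600])
E
```

```text
t 19.4667 pos [0.5895 0.2553 0.0637] yaw 100.74 -> [-0.02   0.178  1.806] turn 0.24
63.66904377937317 [ 0.7779192  -0.07552294 -2.22360282]
```

View pics/k.png

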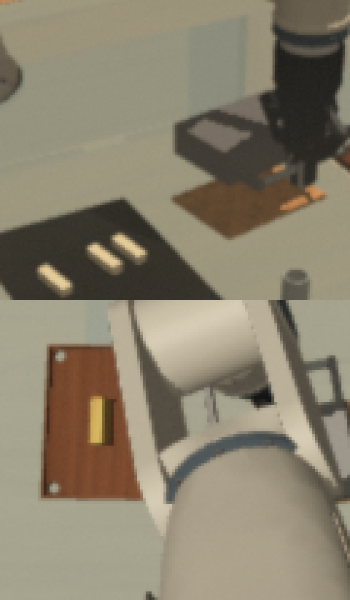

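The upper half shows the three blanks on the mat and the mould level above the cork. The lower half shows the upper tray undisturbed. Now I'll set the mould down.

{"method": "move_arm", "body": {
  "increments": [
    [0,0.18,0.3,0.24],
    [0,0,0.3,0],
    [0,0,0.3,0],
    [0,0,0.3,0],
    [0,0,0.3,0],
    [0,0,0.2,0],
    [0,0,0.1,0],
    [0,0,0,0]
  ]
}}

```text
time_s: 20.23
eef_pos: [0.594, 0.2563, 0.0082]
orientation: [0.639, 0.769, -0.001, -0.0]
force: [0.4, 1.2, -2.9]
opening: 0.0081
grip_force: 63.6
```

{"method": "move_arm", "body": {
  "increments": [
    [0,0,0,0],
    [0,0,0,0],
    [0,0,0,0],
    [0,0,0,0],
    [0,0,0,0],
    [0,0,0,0],
    [0,0,0,0],
    [0,0,0,0]
  ],
  "gripper": -0.78,
  "force": 20
}}

```text
time_s: 20.9
eef_pos: [0.5948, 0.2567, 0.0094]
orientation: [0.639, 0.769, 0.0, 0.0]
force: [-0.6, -1.2, -0.6]
opening: 0.0098
grip_force: 11.9
```

```bash
python3 - <<'E'
from h import *
go(.5949,.2557,.0095,100.5)
o=ctrl.get_obs();print(o["grip_force"],o["force"],o["ft_torque"])
E
```

```text
t 20.9 pos [0.5948 0.2567 0.0094] yaw 100.53 -> [-0.032 -0.003 -0.002] turn 0.03
11.85141384601593 [-0.58162944 -1.1523183  -0.63828686] [ 0.05080419  0.05684912 -0.0142664 ]
```

{"method": "move_arm", "body": {
  "increments": [
    [0,0,0,0],
    [0,0,0,0],
    [0,0,0,0],
    [0,0,-0.7,0],
    [0,0,-0.8,0],
    [0,0,-0.8,0],
    [0,0,-0.8,0],
    [0,0,-0.8,0]
  ],
  "gripper": -0.3
}}

```text
time_s: 21.57
eef_pos: [0.5946, 0.2565, 0.1275]
orientation: [0.639, 0.769, 0.0, 0.0]
force: [-0.5, 0.1, 0.8]
opening: 0.0299
grip_force: 0.0
```

{"method": "move_arm", "body": {
  "increments": [
    [-0.77,-0.49,-0.2,0],
    [-0.77,-0.49,-0.2,0],
    [-0.77,-0.49,-0.2,0],
    [-0.77,-0.49,-0.2,0],
    [-0.77,-0.49,-0.2,0],
    [-0.77,-0.49,0,0],
    [-0.77,-0.49,0,0],
    [-0.77,-0.49,0,0]
  ]
}}

```text
time_s: 22.23
eef_pos: [0.5123, 0.0523, 0.1567]
orientation: [0.639, 0.769, 0.0, 0.0]
force: [-0.2, -0.4, -0.1]
opening: 0.0299
grip_force: 0.0
```

{"method": "move_arm", "body": {
  "increments": [
    [-0.77,-0.49,0,0],
    [-0.77,-0.49,0,0],
    [-0.77,-0.49,0,0],
    [-0.77,-0.49,0,0],
    [-0.77,-0.49,0,0],
    [-0.77,-0.49,0,0],
    [-0.77,-0.49,0,0],
    [-0.77,-0.49,0,0]
  ]
}}

```text
time_s: 22.9
eef_pos: [0.4304, -0.151, 0.1566]
orientation: [0.639, 0.769, 0.0, 0.0]
force: [0.0, 0.3, -0.6]
opening: 0.0295
grip_force: 0.0
```

{"method": "move_arm", "body": {
  "increments": [
    [-0.77,-0.49,0,0],
    [-0.77,-0.49,0,0],
    [-0.77,-0.49,0,0],
    [-0.77,-0.49,0,0],
    [-0.77,-0.49,0,0],
    [-0.77,-0.49,0,0],
    [-0.77,-0.49,0,0],
    [0,0,0,0]
  ]
}}

```text
time_s: 23.57
eef_pos: [0.3584, -0.3313, 0.1568]
orientation: [0.64, 0.768, -0.001, 0.001]
force: [0.9, 0.2, -0.2]
opening: 0.0301
grip_force: 0.0
```

```bash
python3 - <<'E'
from h import *
t=snapshot("top"); s=snapshot("scene"); cv2.imwrite("pics/l_top.png",t); cv2.imwrite("pics/l_scene.png",s)
f=lambda im,u,v,w,h:cv2.resize(im[v:v+h,u:u+w],(w*4,h*4),interpolation=3)
# tiles 400x300 : top mould, top mat, scene mould, scene mat
cv2.imwrite("pics/l.png",np.vstack([np.hstack([f(t,140,175,100,75),f(t,215,160,100,75)]),np.hstack([f(s,245,130,100,75),f(s,190,170,100,75)])]))
go(.55,.0,.1,10)
b=((t.min(2)>90)&(t.max(2)>150)).astype(np.uint8); b[:160]=0;b[240:]=0;b[:,:228]=0;b[:,290:]=0
n,l,st,ce=cv2.connectedComponentsWithStats(b)
for i in range(1,n):
    if st[i][4]>15:
        r=cv2.minAreaRect(np.argwhere(l==i)[:,::-1].astype(np.float32)); print(st[i],r,ray("top",ce[i],.015).round(4))
E
```

```text
t 23.6667 pos [ 0.3589 -0.3282  0.1563] yaw 100.39 -> [ 8.174 -9.666  1.878] turn 90.39
[289 160   1  25  25] ((289.0, 172.0), (24.0, 0.0), -90.0) [ 0.643  -0.0903  0.015 ]
[271 188   6  16  64] ((273.423095703125, 195.61538696289062), (15.100942611694336, 4.118439197540283), 78.69007110595703) [ 0.5658 -0.0397  0.015 ]
[250 192   7  16  63] ((252.9038543701172, 199.5192413330078), (15.100942611694336, 3.9223225116729736), 78.69007110595703) [0.5537 0.0263 0.015 ]
[240 194   6  16  63] ((242.48077392578125, 201.40386962890625), (15.100942611694336, 3.9223227500915527), 78.69007110595703) [0.5477 0.0597 0.015 ]
[228 237  62   3 175] ((258.5, 238.0), (60.99999237060547, 1.999999761581421), -0.0) [0.4307 0.0033 0.015 ]
```

View pics/l.png

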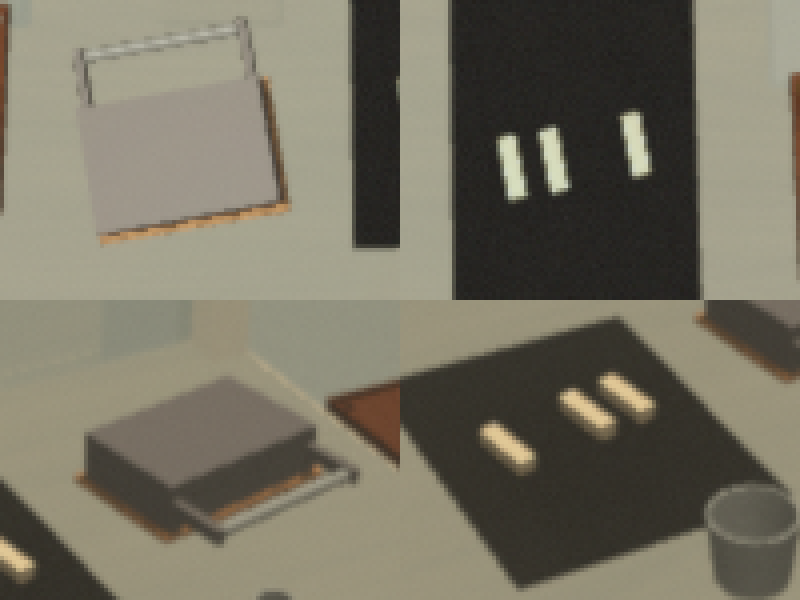

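The mould lies face down on the cork with the rod towards +x. The three blanks are parallel on the mat at top-tile (512,167), (554,160) and (635,145). I'll check the mould's fit on the cork and turn the tool for the picks.

{"method": "move_arm", "body": {
  "increments": [
    [0,0,0,7],
    [0,0,0,7],
    [0,0,0,7],
    [0,0,0,7],
    [0,0,0,7],
    [0,0,0,7],
    [0,0,0,7],
    [0,0,0,7]
  ]
}}

```text
time_s: 24.33
eef_pos: [0.3597, -0.3263, 0.1563]
orientation: [0.926, 0.377, 0.0, -0.0]
force: [-0.3, 0.5, -0.7]
opening: 0.0296
grip_force: 0.0
```

{"method": "move_arm", "body": {
  "increments": [
    [0,0,0,7],
    [0,0,0,7],
    [0,0,0,7],
    [0,0,0,7],
    [0,0,0,6],
    [0,0,0,0],
    [0,0,0,0],
    [0,0,0,0]
  ]
}}

```text
time_s: 25.0
eef_pos: [0.3595, -0.3269, 0.1563]
orientation: [0.996, 0.094, 0.0, -0.0]
force: [-0.4, -0.4, -0.2]
opening: 0.0296
grip_force: 0.0
```

```bash
python3 - <<'E'
from h import *
T=((140,175),4)
fit("top",rect(.05,.072,.046)+[(.092,.06,.026),(.092,-.06,.026)],[(80,110),(262,80),(279,200),(100,234),(83,56),(243,32)],*T,[.5,.24,.18])
fit("top",[(.055,-.077,.006),(-.055,-.077,.006),(-.055,.077,.006)],[(267,77),(291,208),(100,245)],*T,[.5,.24,.18])
S=((245,130),4)
fit("scene",rect(.05,.072,.046),[(315,430-300),(183,496-300),(87,435-300),(228,377-300)],*S,[.5,.24,.18])
go(.5657,-.0400,.06,10.5)
E
```

```text
[0.5068 0.24  ] 10.07 rms px 0.73
[0.5059 0.2422] 10.55 rms px 0.25
[0.5089 0.2395] 13.07 rms px 0.79
t 25.0 pos [ 0.3595 -0.3269  0.1563] yaw 10.77 -> [ 8.502 -8.152  3.21 ] turn 0.27
```

{"method": "move_arm", "body": {
  "increments": [
    [0.53,-0.51,0,0.27],
    [0.53,-0.51,0,0],
    [0.53,-0.51,0,0],
    [0.53,-0.51,0,0],
    [0.53,-0.51,0,0],
    [0.53,-0.51,0,0],
    [0.53,-0.51,0,0],
    [0.53,-0.51,0,0]
  ]
}}

```text
time_s: 25.67
eef_pos: [0.4631, -0.1832, 0.1563]
orientation: [0.996, 0.091, 0.0, -0.0]
force: [-0.1, -0.6, -0.1]
opening: 0.0297
grip_force: 0.0
```

{"method": "move_arm", "body": {
  "increments": [
    [0.53,-0.51,0.3,0],
    [0.53,-0.51,0.4,0],
    [0.53,-0.51,0.4,0],
    [0.53,-0.51,0.4,0],
    [0.53,-0.51,0.4,0],
    [0.53,-0.51,0.4,0],
    [0.53,-0.51,0.4,0],
    [0.53,-0.51,0.4,0]
  ]
}}

```text
time_s: 26.33
eef_pos: [0.5664, -0.0401, 0.0626]
orientation: [0.996, 0.091, -0.0, -0.0]
force: [0.5, -0.3, -0.6]
opening: 0.03
grip_force: 0.0
```

{"method": "move_arm", "body": {
  "increments": [
    [0,0,0,0],
    [0,0,0,0],
    [0,0,0,0],
    [0,0,0,0],
    [0,0,0,0],
    [0,0,0,0],
    [0,0,0,0],
    [0,0,0,0]
  ]
}}

```text
time_s: 27.0
eef_pos: [0.5659, -0.0417, 0.0636]
orientation: [0.996, 0.089, 0.0, 0.0]
force: [0.6, 0.0, -0.1]
opening: 0.0294
grip_force: 0.0
```

```bash
python3 - <<'E'
from h import *
go(.5657,-.0400,.0055,10.5)
E
```

```text
t 27.0 pos [ 0.5659 -0.0417  0.0636] yaw 10.23 -> [ 0.003 -0.057  1.936] turn -0.27
```

{"method": "move_arm", "body": {
  "increments": [
    [0,-0.06,0.35,0],
    [0,0,0.35,0],
    [0,0,0.35,0],
    [0,0,0.35,0],
    [0,0,0.3,0],
    [0,0,0.2,0],
    [0,0,0.04,0],
    [0,0,0,0]
  ]
}}

```text
time_s: 27.67
eef_pos: [0.5652, -0.0395, 0.0044]
orientation: [0.996, 0.089, -0.001, -0.0]
force: [0.3, 0.5, -0.1]
opening: 0.03
grip_force: 0.0
```

{"method": "move_arm", "body": {
  "increments": [
    [0,0,0,0],
    [0,0,0,0],
    [0,0,0,0],
    [0,0,0,0],
    [0,0,0,0],
    [0,0,0,0],
    [0,0,0,0],
    [0,0,0,0]
  ],
  "gripper": -1,
  "force": 30
}}

```text
time_s: 28.33
eef_pos: [0.5658, -0.0396, 0.0054]
orientation: [0.996, 0.089, 0.0, 0.0]
force: [-1.0, 0.1, 5.7]
opening: 0.013
grip_force: 31.6
```

{"method": "move_arm", "body": {
  "increments": [
    [0,0,-0.4,0],
    [0,0,-0.4,0],
    [0,0,-0.4,0],
    [0,0,-0.4,0],
    [0,0,-0.4,0],
    [0,0,-0.4,0],
    [0,0,-0.4,0],
    [0,0,-0.4,0]
  ]
}}

```text
time_s: 29.0
eef_pos: [0.5656, -0.0396, 0.1026]
orientation: [0.996, 0.089, 0.0, 0.0]
force: [0.2, -0.7, 0.4]
opening: 0.0131
grip_force: 30.9
```

```bash
python3 - <<'E'
from h import *
def tr(x,y,a=np.radians(2)): return .5415+x*np.cos(a)-y*np.sin(a), -.2335+x*np.sin(a)+y*np.cos(a)
print(tr(-.038,-.025),tr(-.038,.025),tr(.038,0))
go(*tr(-.038,-.025),.03,2)
E
```

```text
(np.float64(0.5043956359908368), np.float64(-0.2598109515501725)) (np.float64(0.5026506611557118), np.float64(-0.20984141019921768)) (np.float64(0.5794768514267257), np.float64(-0.23217381912530496))
t 29.0 pos [ 0.5656 -0.0396  0.1026] yaw 10.25 -> [-2.297  7.266  2.419] turn 8.25
```

{"method": "move_arm", "body": {
  "increments": [
    [0,0,0,4.1],
    [0,0,0,4.1],
    [-0.3,0.9,0,0],
    [-0.3,0.9,0,0],
    [-0.3,0.9,0,0],
    [-0.3,0.9,0,0],
    [-0.3,0.9,0,0],
    [-0.3,0.9,0,0]
  ]
}}

```text
time_s: 29.67
eef_pos: [0.5169, -0.2046, 0.1018]
orientation: [1.0, 0.018, 0.0, 0.0]
force: [0.7, -0.6, -0.4]
opening: 0.013
grip_force: 30.8
```

{"method": "move_arm", "body": {
  "increments": [
    [-0.25,0.9,0,0],
    [-0.25,0.9,0,0],
    [0,0.07,0,0],
    [0,0,0.5,0],
    [0,0,0.5,0],
    [0,0,0.5,0],
    [0,0,0.5,0],
    [0,0,0,0]
  ]
}}

```text
time_s: 30.33
eef_pos: [0.503, -0.2589, 0.0392]
orientation: [1.0, 0.018, -0.002, -0.001]
force: [-0.9, 0.7, 0.9]
opening: 0.0129
grip_force: 30.8
```

```bash
python3 - <<'E'
from h import *
go(.5044,-.2598,.009,2)
E
```

```text
t 30.3333 pos [ 0.503  -0.2589  0.0392] yaw 2.05 -> [0.047 0.032 1.006] turn 0.05
```

{"method": "move_arm", "body": {
  "increments": [
    [0,0,0.3,0],
    [0,0,0.3,0],
    [0,0,0.2,0],
    [0,0,0.1,0],
    [0,0,0.08,0],
    [0,0,0,0],
    [0,0,0,0],
    [0,0,0,0]
  ]
}}

```text
time_s: 31.0
eef_pos: [0.5047, -0.2601, 0.012]
orientation: [1.0, 0.018, 0.0, 0.0]
force: [-0.4, 0.2, -0.1]
opening: 0.0131
grip_force: 30.8
```

{"method": "move_arm", "body": {
  "increments": [
    [0,0,0,0],
    [0,0,0,0],
    [0,0,0,0],
    [0,0,0,0],
    [0,0,-0.3,0],
    [0,0,-0.6,0],
    [0,0,-1,0],
    [0,0,-1,0]
  ],
  "gripper": -0.51
}}

```text
time_s: 31.67
eef_pos: [0.5037, -0.2596, 0.0995]
orientation: [1.0, 0.018, -0.001, -0.0]
force: [0.9, 0.3, -0.7]
opening: 0.0206
grip_force: 0.0
```

```bash
python3 - <<'E'
from h import *
go(.5535,.0258,.0055,10.5)
E
```

```text
t 31.6667 pos [ 0.5037 -0.2596  0.0995] yaw 2.06 -> [ 3.366 -9.051  3.134] turn -8.44
```

{"method": "move_arm", "body": {
  "increments": [
    [0,0,0,-4.22],
    [0,0,0,-4.22],
    [0.34,-0.9,0,0],
    [0.34,-0.9,0,0],
    [0.34,-0.9,0,0],
    [0.34,-0.9,0,0],
    [0.34,-0.9,0,0],
    [0.34,-0.9,0,0]
  ]
}}

```text
time_s: 32.33
eef_pos: [0.5353, -0.0883, 0.0995]
orientation: [0.996, 0.091, 0.0, 0.0]
force: [1.1, -0.9, -0.1]
opening: 0.0209
grip_force: 0.0
```

{"method": "move_arm", "body": {
  "increments": [
    [0.34,-0.9,0,0],
    [0.34,-0.9,0,0],
    [0.33,-0.9,0,0],
    [0.31,-0.95,0.3,0],
    [0,0,0.5,0],
    [0,0,0.5,0],
    [0,0,0,0],
    [0,0,0,0]
  ]
}}

```text
time_s: 33.0
eef_pos: [0.5536, 0.0254, 0.0597]
orientation: [0.996, 0.092, -0.001, -0.0]
force: [0.4, -0.1, 0.2]
opening: 0.0209
grip_force: 0.0
```

```bash
python3 - <<'E'
from h import *
go(.5535,.0258,.0055,10.5)
E
```

```text
t 33.0 pos [0.5536 0.0254 0.0597] yaw 10.5 -> [-0.    -0.014  1.807] turn 0.0
```

{"method": "move_arm", "body": {
  "increments": [
    [0,0,0.3,0],
    [0,0,0.35,0],
    [0,0,0.35,0],
    [0,0,0.35,0],
    [0,0,0.3,0],
    [0,0,0.15,0],
    [0,0,0,0],
    [0,0,0,0]
  ]
}}

```text
time_s: 33.67
eef_pos: [0.5539, 0.0253, 0.0053]
orientation: [0.996, 0.091, -0.0, -0.0]
force: [0.5, 0.2, 0.2]
opening: 0.021
grip_force: 0.0
```

{"method": "move_arm", "body": {
  "increments": [
    [0,0,0,0],
    [0,0,0,0],
    [0,0,0,0],
    [0,0,0,0],
    [0,0,0,0],
    [0,0,0,0],
    [0,0,0,0],
    [0,0,0,0]
  ],
  "gripper": -1
}}

```text
time_s: 34.33
eef_pos: [0.5542, 0.0254, 0.0059]
orientation: [0.996, 0.091, 0.0, -0.0]
force: [-0.5, -0.2, 2.3]
opening: 0.0131
grip_force: 31.8
```

{"method": "move_arm", "body": {
  "increments": [
    [0,0,-0.4,0],
    [0,0,-0.4,0],
    [0,0,-0.4,0],
    [0,0,-0.4,0],
    [0,0,-0.4,0],
    [0,0,-0.4,0],
    [0,0,-0.4,0],
    [0,0,-0.4,0]
  ]
}}

```text
time_s: 35.0
eef_pos: [0.5542, 0.0253, 0.1032]
orientation: [0.996, 0.091, 0.0, -0.0]
force: [0.3, 0.6, -0.3]
opening: 0.0132
grip_force: 31.5
```

```bash
python3 - <<'E'
from h import *
go(.5027,-.2098,.009,2)
E
```

```text
t 35.0 pos [0.5542 0.0253 0.1032] yaw 10.49 -> [-1.988  7.773  3.139] turn 8.49
```

{"method": "move_arm", "body": {
  "increments": [
    [0,0,0,4.25],
    [0,0,0,4.25],
    [-0.22,0.86,0,0],
    [-0.22,0.86,0,0],
    [-0.22,0.86,0,0],
    [-0.22,0.86,0,0],
    [-0.22,0.86,0,0],
    [-0.22,0.86,0,0]
  ]
}}

```text
time_s: 35.67
eef_pos: [0.5196, -0.1319, 0.1024]
orientation: [1.0, 0.017, 0.0, 0.0]
force: [0.9, -0.0, 0.6]
opening: 0.013
grip_force: 31.5
```

{"method": "move_arm", "body": {
  "increments": [
    [-0.22,0.86,0,0],
    [-0.22,0.86,0,0],
    [-0.22,0.86,0,0],
    [0,0.03,0,0],
    [0,0,0.5,0],
    [0,0,0.5,0],
    [0,0,0.5,0],
    [0,0,0.5,0]
  ]
}}

```text
time_s: 36.33
eef_pos: [0.5031, -0.2094, 0.0417]
orientation: [1.0, 0.017, 0.0, 0.0]
force: [-0.6, -0.9, 0.5]
opening: 0.0126
grip_force: 31.5
```

```bash
python3 - <<'E'
from h import *
go(.5027,-.2098,.009,2)
E
```

```text
t 36.3333 pos [ 0.5031 -0.2094  0.0417] yaw 1.98 -> [-0.013  0.013  1.09 ] turn -0.02
```

{"method": "move_arm", "body": {
  "increments": [
    [0,0,0.3,0],
    [0,0,0.3,0],
    [0,0,0.2,0],
    [0,0,0.15,0],
    [0,0,0.1,0],
    [0,0,0,0],
    [0,0,0,0],
    [0,0,0,0]
  ]
}}

```text
time_s: 37.0
eef_pos: [0.5032, -0.2098, 0.0106]
orientation: [1.0, 0.017, 0.0, 0.0]
force: [-0.1, -0.3, 0.0]
opening: 0.0129
grip_force: 31.5
```

{"method": "move_arm", "body": {
  "increments": [
    [0,0,0,0],
    [0,0,0,0],
    [0,0,0,0],
    [0,0,0,0],
    [0,0,-0.3,0],
    [0,0,-0.6,0],
    [0,0,-1,0],
    [0,0,-1,0]
  ],
  "gripper": -0.51
}}

```text
time_s: 37.67
eef_pos: [0.5021, -0.2094, 0.0981]
orientation: [1.0, 0.017, -0.001, -0.0]
force: [0.4, -0.7, -0.4]
opening: 0.0213
grip_force: 0.0
```

```bash
python3 - <<'E'
from h import *
s=snapshot("scene"); c=proj("scene",[(.696,.109,.003),(.696,-.091,.003),(.436,-.091,.003),(.436,.109,.003)])
m=np.zeros(s.shape[:2],np.uint8); cv2.fillPoly(m,[c.astype(np.int32)],255)
b=((s[...,2]>120)&(s[...,2]-1.*s[...,0]>30)&(m>0)).astype(np.uint8); n,l,st,ce=cv2.connectedComponentsWithStats(b)
print([(st[i],ray("scene",ce[i],.011).round(4)) for i in range(1,n) if st[i][4]>8])
go(.5477,.0597,.0055,10.5)
E
```

```text
[(array([240, 188,  14,  11,  69], dtype=int32), array([0.5383, 0.0599, 0.011 ]))]
t 37.7167 pos [ 0.5054 -0.2108  0.104 ] yaw 1.99 -> [ 3.029 -8.608  3.282] turn -8.51
```

{"method": "move_arm", "body": {
  "increments": [
    [0,0,0,-4.25],
    [0,0,0,-4.25],
    [0.3,-0.86,0,0],
    [0.3,-0.86,0,0],
    [0.3,-0.86,0,0],
    [0.3,-0.86,0,0],
    [0.3,-0.86,0,0],
    [0.3,-0.86,0,0]
  ],
  "gripper": -0.4
}}

```text
time_s: 38.38
eef_pos: [0.5279, -0.0464, 0.0978]
orientation: [0.996, 0.091, 0.0, 0.0]
force: [0.9, -0.0, 0.0]
opening: 0.0255
grip_force: 0.0
```

{"method": "move_arm", "body": {
  "increments": [
    [0.3,-0.86,0,0],
    [0.3,-0.86,0,0],
    [0.3,-0.86,0,0],
    [0.33,-0.86,0.3,0],
    [0,0,0.5,0],
    [0,0,0.5,0],
    [0,0,0,0],
    [0,0,0,0]
  ]
}}

```text
time_s: 39.05
eef_pos: [0.5447, 0.0606, 0.0581]
orientation: [0.996, 0.092, -0.001, 0.0]
force: [1.1, 0.5, 0.7]
opening: 0.0255
grip_force: 0.0
```

```bash
python3 - <<'E'
from h import *
go(.5477,.0597,.0055,10.5)
E
```

```text
t 39.05 pos [0.5447 0.0606 0.0581] yaw 10.51 -> [0.094 0.047 1.753] turn 0.01
```

{"method": "move_arm", "body": {
  "increments": [
    [0.1,0.04,0.3,0],
    [0,0,0.35,0],
    [0,0,0.35,0],
    [0,0,0.35,0],
    [0,0,0.3,0],
    [0,0,0.1,0],
    [0,0,0,0],
    [0,0,0,0]
  ]
}}

```text
time_s: 39.72
eef_pos: [0.5483, 0.0599, 0.0054]
orientation: [0.996, 0.091, -0.0, -0.0]
force: [0.1, -0.1, 0.4]
opening: 0.0255
grip_force: 0.0
```

{"method": "move_arm", "body": {
  "increments": [
    [0,0,0,0],
    [0,0,0,0],
    [0,0,0,0],
    [0,0,0,0],
    [0,0,0,0],
    [0,0,0,0],
    [0,0,0,0],
    [0,0,0,0]
  ],
  "gripper": -1
}}

```text
time_s: 40.38
eef_pos: [0.5487, 0.06, 0.0061]
orientation: [0.996, 0.091, 0.0, -0.0]
force: [-1.0, -0.9, 6.7]
opening: 0.0131
grip_force: 32.4
```

{"method": "move_arm", "body": {
  "increments": [
    [0,0,-0.4,0],
    [0,0,-0.4,0],
    [0,0,-0.4,0],
    [0,0,-0.4,0],
    [0,0,-0.4,0],
    [0,0,-0.4,0],
    [0,0,-0.4,0],
    [0,0,-0.4,0]
  ]
}}

```text
time_s: 41.05
eef_pos: [0.5485, 0.0599, 0.1032]
orientation: [0.996, 0.091, 0.0, -0.0]
force: [0.9, -0.4, -0.6]
opening: 0.013
grip_force: 31.7
```

```bash
python3 - <<'E'
from h import *
go(.5795,-.2322,.009,2)
E
```

```text
t 41.05 pos [0.5485 0.0599 0.1032] yaw 10.5 -> [0.694 9.768 3.139] turn 8.5
```

{"method": "move_arm", "body": {
  "increments": [
    [0,0,0,4.25],
    [0,0,0,4.25],
    [0.07,0.89,0,0],
    [0.07,0.89,0,0],
    [0.07,0.89,0,0],
    [0.07,0.89,0,0],
    [0.07,0.89,0,0],
    [0.07,0.89,0,0]
  ]
}}

```text
time_s: 41.72
eef_pos: [0.5666, -0.101, 0.1024]
orientation: [1.0, 0.017, 0.0, 0.0]
force: [0.1, 0.9, -0.7]
opening: 0.0131
grip_force: 31.7
```

{"method": "move_arm", "body": {
  "increments": [
    [0.07,0.89,0,0],
    [0.07,0.89,0,0],
    [0.07,0.89,0,0],
    [0.07,0.89,0,0],
    [0,0.86,0,0],
    [0,0,0.5,0],
    [0,0,0.5,0],
    [0,0,0.5,0]
  ]
}}

```text
time_s: 42.38
eef_pos: [0.5797, -0.2329, 0.057]
orientation: [1.0, 0.017, 0.0, 0.0]
force: [0.5, -0.5, -1.2]
opening: 0.013
grip_force: 31.7
```

```bash
python3 - <<'E'
from h import *
go(.5795,-.2322,.009,2)
E
```

```text
t 42.3833 pos [ 0.5797 -0.2329  0.057 ] yaw 1.92 -> [-0.006 -0.022  1.601] turn -0.08
```

{"method": "move_arm", "body": {
  "increments": [
    [0,0,0.4,0],
    [0,0,0.4,0],
    [0,0,0.4,0],
    [0,0,0.2,0],
    [0,0,0.1,0],
    [0,0,0.08,0],
    [0,0,0,0],
    [0,0,0,0]
  ]
}}

```text
time_s: 43.05
eef_pos: [0.58, -0.2321, 0.0098]
orientation: [1.0, 0.017, 0.0, 0.0]
force: [0.1, 1.4, -0.1]
opening: 0.0132
grip_force: 31.7
```

{"method": "move_arm", "body": {
  "increments": [
    [0,0,0,0],
    [0,0,0,0],
    [0,0,0,0],
    [0,0,0,0],
    [0,0,-0.3,0],
    [0,0,-0.6,0],
    [0,0,-1,0],
    [0,0,-1,0]
  ],
  "gripper": -0.51
}}

```text
time_s: 43.72
eef_pos: [0.5788, -0.2317, 0.097]
orientation: [1.0, 0.017, -0.001, -0.0]
force: [0.7, -0.8, 0.7]
opening: 0.0206
grip_force: 0.0
```

{"method": "move_arm", "body": {
  "increments": [
    [-0.8,-0.9,-0.3,0],
    [-0.8,-0.9,-0.3,0],
    [-0.8,-0.9,-0.3,0],
    [-0.8,-0.9,-0.3,0],
    [-0.8,-0.9,-0.3,0],
    [-0.8,-0.9,-0.3,0],
    [-0.8,-0.9,-0.3,0],
    [-0.8,-0.9,-0.3,0]
  ],
  "gripper": -0.4
}}

```text
time_s: 44.38
eef_pos: [0.3788, -0.0219, 0.1691]
orientation: [1.0, 0.017, 0.0, -0.0]
force: [0.7, 2.0, 0.7]
opening: 0.0256
grip_force: 0.0
```

```bash
python3 - <<'E'
from h import *
t=snapshot("top"); s=snapshot("scene"); cv2.imwrite("pics/n_top.png",t); cv2.imwrite("pics/n_scene.png",s)
f=lambda im,u,v,w,h,k:cv2.resize(im[v:v+h,u:u+w],(w*k,h*k),interpolation=3)
# upper top (k5) | stand top (k5) / stand scene k5 | upper scene k5
cv2.imwrite("pics/n.png",np.vstack([np.hstack([f(t,90,168,80,65,5),f(t,300,168,80,65,5)]),np.hstack([f(s,105,185,80,55,5),f(s,318,140,80,55,5)])]))
go(.5477,.4505,.1,0)
E
```

```text
t 44.4833 pos [ 0.3768 -0.0205  0.1694] yaw 2.11 -> [  5.698 -15.7     2.313] turn 2.11
```

View pics/n.png

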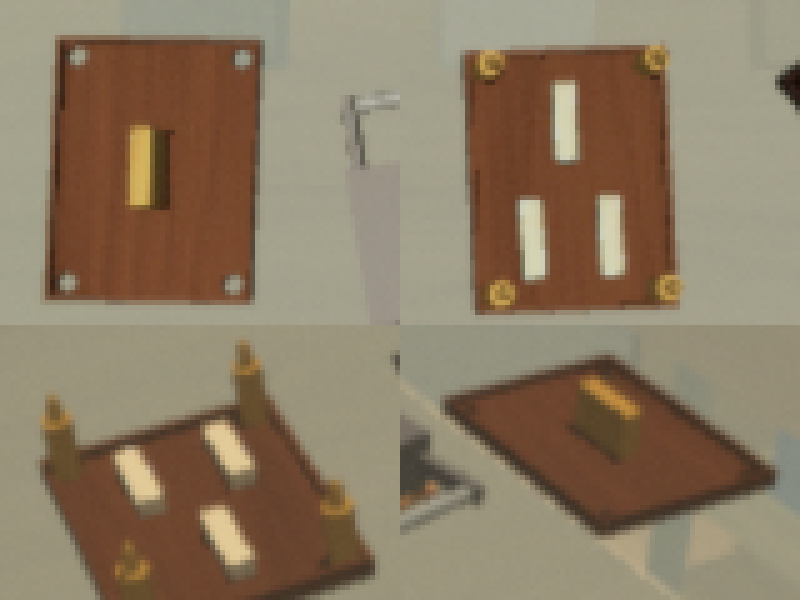

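The three blanks lie flat in the bottom tray, at top-tile (566,120), (532,238) and (611,235). The upper tray is intact with its holes at (78,56), (242,58), (233,285) and (67,283). Now I'll fit both poses.

```bash
python3 - <<'E'
from h import *
fit("top",rect(.073,.053,.006),[(78,56),(242,58),(233,285),(67,283)],(90,168),5,[.55,.45,0])
fit("top",rect(.085,.065,.012),[(56,37),(263,40),(253,301),(44,299)],(90,168),5,[.55,.45,0])
fit("top",rect(.025,.007,.038),[(128,125),(152,125),(151,208),(127,208)],(90,168),5,[.55,.45,0])
fit("top",rect(.073,.053,.042),[(89,67),(255,61),(268,290),(102,295)],(300,168),5,[.54,-.23,0])
fit("top",rect(.085,.065,.012),[(62,52),(264,46),(279,308),(76,313)],(300,168),5,[.54,-.23,0])
# blanks on tray as seen vs. where released (camera-to-robot check), top faces z=.018
t=cv2.imread("pics/n_top.png"); b=(t.min(2)>120).astype(np.uint8); b[:,:395-80]=0; b[:175]=0;b[232:]=0;b[:,440:]=0
n,l,st,ce=cv2.connectedComponentsWithStats(b)
print([(st[i][4],ray("top",ce[i],.018).round(4)) for i in range(1,n) if 20<st[i][4]<150])
E
```

```text
[0.5475 0.4517] -0.75 rms px 0.06
[0.548  0.4506] -0.64 rms px 0.38
[0.5472 0.4522] 0.93 rms px 0.29
[ 0.5402 -0.2334] 2.12 rms px 0.22
[ 0.5416 -0.2337] 1.94 rms px 0.2
[(np.int32(61), array([ 0.5783, -0.2296,  0.018 ])), (np.int32(68), array([ 0.5046, -0.2575,  0.018 ])), (np.int32(68), array([ 0.5028, -0.2074,  0.018 ]))]
```

```bash
python3 - <<'E'
from h import *
go(.5482,.4493,.1,-.75)
E
```

```text
t 44.4833 pos [ 0.3768 -0.0205  0.1694] yaw 2.11 -> [  5.509 -15.734   2.313] turn 2.86
```

{"method": "move_arm", "body": {
  "increments": [
    [0,0,0,2.86],
    [0.28,-0.79,0,0],
    [0.28,-0.79,0,0],
    [0.28,-0.79,0,0],
    [0.28,-0.79,0,0],
    [0.28,-0.79,0,0],
    [0.28,-0.79,0,0],
    [0.28,-0.79,0,0]
  ]
}}

```text
time_s: 45.15
eef_pos: [0.4424, 0.1433, 0.1688]
orientation: [1.0, -0.008, 0.0, -0.0]
force: [-0.9, -0.4, -0.0]
opening: 0.0256
grip_force: 0.0
```

{"method": "move_arm", "body": {
  "increments": [
    [0.28,-0.79,0,0],
    [0.28,-0.79,0,0],
    [0.28,-0.79,0,0],
    [0.28,-0.79,0,0],
    [0.28,-0.79,0,0],
    [0.28,-0.79,0.3,0],
    [0.28,-0.79,0.3,0],
    [0.28,-0.79,0.3,0]
  ]
}}

```text
time_s: 45.82
eef_pos: [0.5126, 0.332, 0.1415]
orientation: [1.0, -0.008, 0.001, -0.0]
force: [0.8, 0.0, 0.2]
opening: 0.0261
grip_force: 0.0
```

{"method": "move_arm", "body": {
  "increments": [
    [0.28,-0.79,0.3,0],
    [0.28,-0.79,0.3,0],
    [0.28,-0.79,0.3,0],
    [0.28,-0.79,0.3,0],
    [0.28,-0.79,0.2,0],
    [0,0,0,0],
    [0,0,0,0],
    [0,0,0,0]
  ]
}}

```text
time_s: 46.48
eef_pos: [0.5553, 0.4479, 0.0993]
orientation: [1.0, -0.007, -0.0, 0.0]
force: [-0.5, -0.4, 0.1]
opening: 0.0256
grip_force: 0.0
```

```bash
python3 - <<'E'
from h import *
s=snapshot("scene"); a=cv2.imread("pics/n_scene.png"); cv2.imwrite("pics/o_scene.png",s)
d=cv2.absdiff(s,a).max(2); c=proj("scene",[(.633,.515,.012),(.633,.386,.012),(.463,.386,.012),(.463,.515,.012)]).round(); print(c)
# near and right edges of the tray: diff around the front corner
for p in c: u,v=p.astype(int); print(p,d[v-4:v+5,u-4:u+5].mean().round(1))
go(.5482,.4493,.010,-.75); print(ctrl.get_obs()["q"].round(2))
E
```

```text
[[394. 169.]
 [360. 180.]
 [327. 155.]
 [360. 146.]]
[394. 169.] 1.3
[360. 180.] 1.5
[327. 155.] 4.4
[360. 146.] 3.3
t 46.5333 pos [0.5553 0.4476 0.0995] yaw -0.89 -> [-0.237 -0.052  2.984] turn -0.14
[ 0.68  0.62  1.52 -0.    1.    2.26]
```

The upper tray has not moved. I'll descend and grip it.

{"method": "move_arm", "body": {
  "increments": [
    [-0.24,-0.05,0.3,-0.14],
    [0,0,0.4,0],
    [0,0,0.5,0],
    [0,0,0.5,0],
    [0,0,0.5,0],
    [0,0,0.4,0],
    [0,0,0.3,0],
    [0,0,0.08,0]
  ]
}}

```text
time_s: 47.2
eef_pos: [0.5472, 0.4493, 0.0071]
orientation: [1.0, -0.006, -0.001, 0.001]
force: [-0.5, -0.6, 0.1]
opening: 0.0255
grip_force: 0.0
```

{"method": "move_arm", "body": {
  "increments": [
    [0,0,0,0],
    [0,0,0,0],
    [0,0,0,0],
    [0,0,0,0],
    [0,0,0,0],
    [0,0,0,0],
    [0,0,0,0],
    [0,0,0,0]
  ]
}}

```text
time_s: 47.87
eef_pos: [0.5482, 0.4503, 0.0101]
orientation: [1.0, -0.006, 0.0, -0.0]
force: [-0.1, -0.2, 0.1]
opening: 0.0255
grip_force: 0.0
```

```bash
python3 - <<'E'
from h import *
go(.5482,.4493,.010,-.75)
E
```

```text
t 47.8667 pos [0.5482 0.4503 0.0101] yaw -0.73 -> [-0.     0.032  0.003] turn 0.02
```

{"method": "move_arm", "body": {
  "increments": [
    [0,0,0,0],
    [0,0,0,0],
    [0,0,0,0],
    [0,0,0,0],
    [0,0,0,0],
    [0,0,0,0],
    [0,0,0,0],
    [0,0,0,0]
  ],
  "gripper": -1,
  "force": 80
}}

```text
time_s: 48.53
eef_pos: [0.5483, 0.4503, 0.0102]
orientation: [1.0, -0.006, 0.0, -0.0]
force: [-1.0, -1.1, 4.7]
opening: 0.0125
grip_force: 80.3
```

{"method": "move_arm", "body": {
  "increments": [
    [0,0,-0.25,0],
    [0,0,-0.25,0],
    [0,0,-0.25,0],
    [0,0,-0.25,0],
    [0,0,0,0],
    [0,0,0,0],
    [0,0,0,0],
    [0,0,0,0]
  ]
}}

```text
time_s: 49.2
eef_pos: [0.5479, 0.45, 0.0395]
orientation: [1.0, -0.006, -0.0, 0.0]
force: [-0.2, -0.0, -2.9]
opening: 0.0129
grip_force: 79.2
```

{"method": "move_arm", "body": {
  "increments": [
    [-0.4,0,0,0],
    [-0.5,0,0,0],
    [-0.5,0,0,0],
    [-0.5,0,0,0],
    [-0.5,0,0,0],
    [-0.5,0,0,0],
    [-0.5,0,0,0],
    [-0.5,0,0,0]
  ]
}}

```text
time_s: 49.87
eef_pos: [0.4295, 0.4515, 0.0397]
orientation: [1.0, -0.006, -0.0, 0.0]
force: [-0.1, -0.3, -2.4]
opening: 0.013
grip_force: 79.2
```

{"method": "move_arm", "body": {
  "increments": [
    [-0.5,0,0,0],
    [-0.5,0,0,0],
    [-0.5,0,0,0],
    [-0.5,0,0,0],
    [-0.5,0,0,0],
    [-0.4,0,0,0],
    [0,0,0,0],
    [0,0,0,0]
  ]
}}

```text
time_s: 50.53
eef_pos: [0.3435, 0.4531, 0.04]
orientation: [1.0, -0.006, 0.0, -0.0]
force: [0.5, 0.5, -3.3]
opening: 0.0126
grip_force: 79.2
```

```bash
python3 - <<'E'
from h import *
go(.34,-.236,.04,-.75); o=ctrl.get_obs(); print(o["q"].round(2),o["force"],o["opening"],o["ft_torque"])
E
```

```text
t 50.5333 pos [0.3435 0.4531 0.04  ] yaw -0.66 -> [ 0.184 22.968  0.   ] turn 0.09
[ 0.92  0.52  1.89 -0.    0.74  2.5 ] [ 0.54629069  0.46850163 -3.2600638 ] 0.012573035459911645 [ 0.00577885 -0.02940987 -0.04195292]
```

{"method": "move_arm", "body": {
  "increments": [
    [0,0.4,0,0],
    [0,0.7,0,0],
    [0,0.75,0,0],
    [0,0.75,0,0],
    [0,0.75,0,0],
    [0,0.75,0,0],
    [0,0.75,0,0],
    [0,0.75,0,0]
  ]
}}

```text
time_s: 51.2
eef_pos: [0.3425, 0.2833, 0.04]
orientation: [1.0, -0.007, 0.0, -0.0]
force: [-0.3, 0.2, -2.1]
opening: 0.0128
grip_force: 79.2
```

{"method": "move_arm", "body": {
  "increments": [
    [0,0.75,0,0],
    [0,0.75,0,0],
    [0,0.75,0,0],
    [0,0.75,0,0],
    [0,0.75,0,0],
    [0,0.75,0,0],
    [0,0.75,0,0],
    [0,0.75,0,0]
  ]
}}

```text
time_s: 51.87
eef_pos: [0.3401, 0.1033, 0.0401]
orientation: [1.0, -0.007, 0.001, -0.0]
force: [0.4, -0.3, -2.3]
opening: 0.0128
grip_force: 79.2
```

{"method": "move_arm", "body": {
  "increments": [
    [0,0.75,0,0],
    [0,0.75,0,0],
    [0,0.75,0,0],
    [0,0.75,0,0],
    [0,0.75,0,0],
    [0,0.75,0,0],
    [0,0.75,0,0],
    [0,0.75,0,0]
  ]
}}

```text
time_s: 52.53
eef_pos: [0.3375, -0.077, 0.0401]
orientation: [1.0, -0.007, 0.0, 0.0]
force: [0.7, 0.6, -3.1]
opening: 0.0127
grip_force: 79.2
```

{"method": "move_arm", "body": {
  "increments": [
    [0,0.75,0,0],
    [0,0.75,0,0],
    [0,0.75,0,0],
    [0,0.75,0,0],
    [0,0.75,-0.3,0],
    [0,0.5,-0.4,0],
    [0,0.3,-0.5,0],
    [0,0,-0.5,0]
  ]
}}

```text
time_s: 53.2
eef_pos: [0.3357, -0.2141, 0.0917]
orientation: [1.0, -0.008, 0.0, 0.001]
force: [1.6, 0.7, -2.8]
opening: 0.0127
grip_force: 79.2
```

{"method": "move_arm", "body": {
  "increments": [
    [0,0,-0.4,0],
    [0,0,0,-2.7],
    [0,0,0,0],
    [0,0,0,0],
    [0,0,0,0],
    [0,0,0,0],
    [0,0,0,0],
    [0,0,0,0]
  ]
}}

```text
time_s: 53.87
eef_pos: [0.3356, -0.2115, 0.1026]
orientation: [1.0, 0.017, -0.0, -0.0]
force: [-0.3, 0.8, -2.7]
opening: 0.0125
grip_force: 79.3
```

```bash
python3 - <<'E'
from h import *
go(.5416,-.2359,.1,2); o=ctrl.get_obs(); print(o["q"].round(2),o["force"],o["opening"],o["ft_torque"])
E
```

```text
t 53.8667 pos [ 0.3356 -0.2115  0.1026] yaw 1.96 -> [6.834 1.052 0.087] turn -0.04
[-0.57  0.19  2.21 -0.    0.73  0.97] [-0.29560147  0.8250545  -2.70395102] 0.012479740212007337 [ 0.04373207 -0.0148878   0.04027216]
```

{"method": "move_arm", "body": {
  "increments": [
    [0.4,0.1,0,0],
    [0.5,0.1,0,0],
    [0.5,0.1,0,0],
    [0.5,0.1,0,0],
    [0.5,0.1,0,0],
    [0.5,0.1,0,0],
    [0.5,0.1,0,0],
    [0.5,0.1,0,0]
  ]
}}

```text
time_s: 54.53
eef_pos: [0.4553, -0.2317, 0.1027]
orientation: [1.0, 0.017, 0.0, 0.0]
force: [-1.0, -0.7, -3.5]
opening: 0.0122
grip_force: 79.3
```

{"method": "move_arm", "body": {
  "increments": [
    [0.5,0.1,0,0],
    [0.5,0.1,0,0],
    [0.5,0.05,0,0],
    [0.5,0,0,0],
    [0.5,0,0,0],
    [0.3,0,0,0],
    [0.13,0,0,0],
    [0,0,0,0]
  ]
}}

```text
time_s: 55.2
eef_pos: [0.5425, -0.2359, 0.1025]
orientation: [1.0, 0.018, 0.0, -0.0]
force: [0.5, -0.1, -4.1]
opening: 0.0125
grip_force: 79.3
```

{"method": "move_arm", "body": {
  "increments": [
    [0,0,0.2,0],
    [0,0,0.2,0],
    [0,0,0.2,0],
    [0,0,0.2,0],
    [0,0,0,0],
    [0,0,0,0],
    [0,0,0,0],
    [0,0,0,0]
  ]
}}

```text
time_s: 55.87
eef_pos: [0.5418, -0.2362, 0.0792]
orientation: [1.0, 0.017, 0.0, 0.0]
force: [0.4, -0.1, -3.2]
opening: 0.0127
grip_force: 79.3
```

```bash
python3 - <<'E'
from h import *
go(.5416,-.2359,.052,2); o=ctrl.get_obs(); print(o["force"],o["opening"],o["ft_torque"])
cv2.imwrite("pics/p_top.png",snapshot("top")); cv2.imwrite("pics/p_scene.png",snapshot("scene"))
E
```

```text
t 55.8667 pos [ 0.5418 -0.2362  0.0792] yaw 1.97 -> [-0.006 -0.009  0.905] turn -0.03
[ 0.35502339 -0.10322075 -3.16244015] 0.012709004629898846 [-0.02184407 -0.02028427  0.04879843]
```

{"method": "move_arm", "body": {
  "increments": [
    [0,0,0.1,0],
    [0,0,0.1,0],
    [0,0,0.1,0],
    [0,0,0.1,0],
    [0,0,0.1,0],
    [0,0,0,0],
    [0,0,0,0],
    [0,0,0,0]
  ]
}}

```text
time_s: 56.63
eef_pos: [0.5417, -0.2361, 0.0639]
orientation: [1.0, 0.017, -0.0, 0.0]
force: [1.1, -0.5, -2.0]
opening: 0.0127
grip_force: 79.3
```

{"method": "move_arm", "body": {
  "increments": [
    [0,0,0.1,0],
    [0,0,0.1,0],
    [0,0,0,0],
    [0,0,0,0],
    [0,0,0,0],
    [0,0,0,0],
    [0,0,0,0],
    [0,0,0,0]
  ]
}}

```text
time_s: 57.3
eef_pos: [0.5417, -0.2361, 0.058]
orientation: [1.0, 0.017, 0.0, 0.0]
force: [0.1, 0.1, -3.3]
opening: 0.0123
grip_force: 79.3
```

```bash
python3 - <<'E'
from h import *
go(.5416,-.2359,.052,2); o=ctrl.get_obs(); print(o["force"],o["opening"],o["ft_torque"])
E
```

```text
t 57.3 pos [ 0.5417 -0.2361  0.058 ] yaw 1.97 -> [-0.002 -0.007  0.199] turn -0.03
[ 0.11961936  0.05365206 -3.3010873 ] 0.012282388446505053 [ 0.00979607 -0.05197439  0.01259923]
```

{"method": "move_arm", "body": {
  "increments": [
    [0,0,0.1,0],
    [0,0,0.08,0],
    [0,0,0.03,0],
    [0,0,0,0],
    [0,0,0,0],
    [0,0,0,0],
    [0,0,0,0],
    [0,0,0,0]
  ]
}}

```text
time_s: 57.97
eef_pos: [0.5417, -0.2361, 0.0522]
orientation: [1.0, 0.017, 0.0, 0.0]
force: [-2.1, 0.8, 6.0]
opening: 0.0126
grip_force: 80.6
```

The tray rests on the shoulders at the height I predicted. I'll release it and retreat.

{"method": "move_arm", "body": {
  "increments": [
    [0,0,0,0],
    [0,0,0,0],
    [0,0,0,0],
    [0,0,0,0],
    [0,0,0,0],
    [0,0,0,0],
    [0,0,0,0],
    [0,0,0,0]
  ],
  "gripper": -0.4,
  "force": 20
}}

```text
time_s: 58.63
eef_pos: [0.5416, -0.2361, 0.0516]
orientation: [1.0, 0.017, -0.0, -0.0]
force: [0.1, -0.4, 0.5]
opening: 0.0255
grip_force: 0.0
```

{"method": "move_arm", "body": {
  "increments": [
    [0,0,-0.3,0],
    [0,0,-0.5,0],
    [0,0,-0.6,0],
    [0,0,-0.6,0],
    [0,0,-0.6,0],
    [0,0,-0.6,0],
    [0,0,-0.6,0],
    [0,0,-0.6,0]
  ]
}}

```text
time_s: 59.3
eef_pos: [0.5415, -0.236, 0.1853]
orientation: [1.0, 0.017, 0.0, 0.0]
force: [0.1, 0.6, -0.2]
opening: 0.0258
grip_force: 0.0
```

{"method": "move_arm", "body": {
  "increments": [
    [-0.6,-0.7,0,0],
    [-0.6,-0.7,0,0],
    [-0.6,-0.7,0,0],
    [-0.6,-0.7,0,0],
    [-0.6,-0.7,0,0],
    [-0.6,-0.7,0,0],
    [-0.6,-0.7,0,0],
    [-0.6,-0.7,0,0]
  ]
}}

```text
time_s: 59.97
eef_pos: [0.3909, -0.0723, 0.1841]
orientation: [1.0, 0.017, 0.0, 0.0]
force: [0.2, 0.7, 0.4]
opening: 0.0256
grip_force: 0.0
```

{"method": "move_arm", "body": {
  "increments": [
    [0,0,0,0],
    [0,0,0,0],
    [0,0,0,0],
    [0,0,0,0],
    [0,0,0,0],
    [0,0,0,0],
    [0,0,0,0],
    [0,0,0,0]
  ]
}}

```text
time_s: 60.63
eef_pos: [0.392, -0.0733, 0.1835]
orientation: [1.0, 0.017, -0.0, -0.0]
force: [0.5, -0.2, -0.0]
opening: 0.0253
grip_force: 0.0
```

```bash
python3 - <<'E'
from h import *
t=snapshot("top"); s=snapshot("scene"); a=cv2.imread("pics/n_top.png"); sa=cv2.imread("pics/n_scene.png")
cv2.imwrite("pics/q_top.png",t)
# mould unchanged?
def md(x,y,n,w): return cv2.absdiff(x,y).max(2)[w[1]:w[3],w[0]:w[2]].mean().round(2)
print("mould/cork diff",md(s,sa,0,(255,140,345,205)),"slide/holder",md(s,sa,0,(260,195,330,250)),"metronome",md(s,sa,0,(25,180,100,290)))
# brass pins (yellow) in the stand region, seen at z=.052
h=cv2.cvtColor(t,cv2.COLOR_BGR2HSV); b=((h[...,0]>12)&(h[...,0]<35)&(h[...,1]>110)&(h[...,2]>110)).astype(np.uint8)
b[:,:300]=0;b[:,385:]=0;b[:165]=0;b[:,:][240:]=0
n,l,st,ce=cv2.connectedComponentsWithStats(b)
print([(st[i][4],ce[i].round(1),ray("top",ce[i],.052).round(3)) for i in range(1,n)])
# dark-red tray outline
w=((h[...,0]<12)|(h[...,0]>170))&(h[...,1]>80); w=w.astype(np.uint8)*255; w[:,:300]=0;w[:,372:]=0;w[:165]=0;w[240:]=0
w=cv2.morphologyEx(w,cv2.MORPH_CLOSE,np.ones((5,5)))
c=max(cv2.findContours(w,0,2)[0],key=cv2.contourArea); r=cv2.minAreaRect(c); print(r)
P=lambda z:cv2.minAreaRect(proj("top",[(.5409+x*np.cos(.035)-y*np.sin(.035),-.2335+x*np.sin(.035)+y*np.cos(.035),z) for x,y,_ in rect(.085,.065,0)]).astype(np.float32))
print("level expect",P(.054)); print(ctrl.get_obs()["force"],ctrl.get_obs()["eef_pos"])
E
```

```text
mould/cork diff 5.04 slide/holder 1.39 metronome 1.88
[(np.int32(17), array([317.9, 178.6]), array([ 0.617, -0.178,  0.052])), (np.int32(8), array([351.1, 177.9]), array([ 0.619, -0.283,  0.052])), (np.int32(1), array([355., 176.]), array([ 0.625, -0.295,  0.052])), (np.int32(100), array([337.9, 200.8]), array([ 0.547, -0.24 ,  0.052])), (np.int32(1), array([356., 192.]), array([ 0.574, -0.297,  0.052])), (np.int32(14), array([319.8, 225.2]), array([ 0.47 , -0.182,  0.052])), (np.int32(14), array([353.5, 223.7]), array([ 0.475, -0.287,  0.052]))]
((334.98480224609375, 202.12060546875), (53.55717468261719, 42.72583770751953), 87.70938873291016)
level expect ((336.17022705078125, 202.75027465820312), (54.869632720947266, 41.721675872802734), 87.21593475341797)
[ 0.16131961 -0.61697144 -0.83716782] [ 0.39194512 -0.07324111  0.18349123]
```

```bash
python3 - <<'E'
from h import *
t=snapshot("top"); s=snapshot("scene"); 
for nm in("l","n"):
    d=cv2.absdiff(s,cv2.imread(f"pics/{nm}_scene.png")).max(2)[145:208,258:322]; e=cv2.absdiff(t,cv2.imread(f"pics/{nm}_top.png")).max(2)[175:240,155:215]
    print(nm,d.mean(),(d>25).sum(),e.mean(),(e>25).sum())
E
```

```text
l 2.3968253968253967 0 3.8261538461538462 0
n 1.4221230158730158 0 1.9215384615384616 0
```

Comparing against the earlier pictures, the mould has not moved and all four pins show through the holes. I'll hand in.

```bash
python3 -c "
from cell import ctrl
print(ctrl.finish_job())"
```

```text
the job is handed in; nothing more can be done
None
```

I handed the job in at about 61 s of the 210 s allowed: all three blanks (blank1 was absent) came out and lie flat in the bottom tray, the empty mould is face down on its cork pad, the upper tray is down over its four posts at the expected shoulder height, and the bystanders were not moved.

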